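# Open the photometer's optics panel and index the filter slide

### The job

I want to look at the lamp through the next filter: turn the three quarter-turn cam fasteners on the photometer's access panel fully to unlocked, then swing the panel all the way open so that it stands by itself. Then slide the filter slide in the bay one stop to the photometer's left, until it clicks into the next stop and no further. Leave the things on and around the instrument where they stand.

Things in the scene. Friction and masses are not known exactly. Their poses are not given: they have to be found in the camera images.
- photometer: white bench photometer, fixed. Origin at bench level under the mid-line of its access panel; x from its front to its back (away from the robot), y to its left. 'P' below = this frame, in mm. Case: x -150 to 150, y -200 to 140, deck top z 105; a housing 124 high stands behind the panel from x = 21. Control strip with keypad: y -200 to -125, 108 high
- panel_seat (a point): fixed point on the panel's hinge axis (runs along P's y) at the panel's middle and underside: P 0, 0, 105.5. Shut, the bare aluminium panel covers P x -176 to -4, y -125 to 125, underside z 105.5, top face z 111.5
- panel (a joint): hinge of the access panel at its far edge, rad: 0 shut, 1.8 fully open (103 degrees, leaning back past upright on its stop); positive lifts the front lip up and back. Stiff hinge: the panel stays at any angle where it is left; lifting takes 5 to 7 N at the lip. Any locked cam holds it shut by a tongue under the case
- panel_lip (a point): middle of the panel's rolled front lip, a bead 10 thick along the front edge (P y -121 to 121), at P x -171, z 109 when shut: 171 from the hinge; moves with the panel. Sheet and lip overhang the case front by 26 with free air below, so fingers can lift it from the front underneath. Inside, cam shafts and tongues stand 17 proud within 25 of each pivot
- bay_floor (a point): fixed point on the floor of the optics bay under the panel, P -62, 0, 50. Bay opening: P x -121 to 5, y -106 to 106, rim z 105. A heat sink and a lamp tube (tops z 84) stand in it behind P x = -27; the filter slide's bench is in its middle
- cam_left (a joint): quarter-turn cam fastener at the panel's left edge (pivot at x = -75, y = 93 in P); locked it points left (+y), unlocked it points to the front (-x). Rad, counter-clockwise from above: 0 locked, 1.571 unlocked (end stop); starts at 0 to 0.4; lets go of the panel beyond 1.25. Stays where left; 2 to 3 N at the lever's end
- cam_left_pivot (a point): point on the left fastener's axis, 12 above the panel's top face. Its x axis points along the lever, its z axis along the pivot axis (up while the panel is shut)
- cam_left_tip (a point): point on the left fastener's black lever, 30 from the pivot, 12 above the panel. The lever reaches 36 from the pivot, is 9 wide, and spans 5 to 18 above the panel; a round boss of radius 8 (steel washer radius 11, 1.5 high) is at the pivot. x along the lever, y across it, counter-clockwise
- cam_front (a joint): quarter-turn cam fastener at the middle of the panel's front edge (pivot at x = -108, y = 0); locked it points to the front (-x), unlocked it points right (-y). Rad, counter-clockwise from above: 0 locked, 1.571 unlocked (end stop); starts at 0 to 0.4; lets go of the panel beyond 1.25. Stays where left; 2 to 3 N at the lever's end
- cam_front_pivot (a point): point on the front fastener's axis, 12 above the panel's top face. Its x axis points along the lever, its z axis along the pivot axis (up while the panel is shut)
- cam_front_tip (a point): point on the front fastener's black lever, 30 from the pivot, 12 above the panel. The lever reaches 36 from the pivot, is 9 wide, and spans 5 to 18 above the panel; a round boss of radius 8 (steel washer radius 11, 1.5 high) is at the pivot. x along the lever, y across it, counter-clockwise
- cam_right (a joint): quarter-turn cam fastener at the panel's right edge (pivot at x = -75, y = -93); locked it points right (-y), unlocked it points to the back (+x). Rad, counter-clockwise from above: 0 locked, 1.571 unlocked (end stop); starts at 0 to 0.4; lets go of the panel beyond 1.25. Stays where left; 2 to 3 N at the lever's end
- cam_right_pivot (a point): point on the right fastener's axis, 12 above the panel's top face. Its x axis points along the lever, its z axis along the pivot axis (up while the panel is shut)
- cam_right_tip (a point): point on the right fastener's black lever, 30 from the pivot, 12 above the panel. The lever reaches 36 from the pivot, is 9 wide, and spans 5 to 18 above the panel; a round boss of radius 8 (steel washer radius 11, 1.5 high) is at the pivot. x along the lever, y across it, counter-clockwise
- filter_slide (a joint): filter slide in the bay, value in m, positive to the photometer's left (+y): a dark steel plate 36 by 90 by 4 with three glass windows 24 apart over the light port, running in two guides (tops z 74). A sprung roller behind it holds it in three indexed stops: 0 (where it starts), 0.024 (the next) and 0.048 (the last). It takes 5 to 6 N to leave a stop; beyond half-way it snaps into the next one by itself
- slide_tab (a point): centre of the slide's upright black tab, 28 (x) by 6 (y) by 20 high, spanning 10 above and below this point; at stop 0 it is at x -62, y 22, z 81 in P (tab z 71 to 91, plate's top z 71). Hidden under the panel until that is open
- tube_rack: black rack of capped sample tubes, 74 by 118, 95 high, somewhere in front of the photometer (left or right); bystander, origin at the centre of its underside
- tip_box: grey pipette-tip box with clear lid, 84 by 119, 58 high, in front of the photometer on the other side; bystander, origin at the centre of its underside
- reagent_bottle: amber bottle, diameter 62, 165 high, close to the photometer's left side; bystander, origin at the centre of its underside
- cuvette_box: small white box of cuvettes, 50 by 34, 31 high, standing on the photometer's control strip; bystander, origin at the centre of its underside
- beaker: white beaker, diameter 72, 88 high, on the bench right of the photometer; bystander, origin at the centre of its underside
- pipette: white hand pipette lying on the bench to the right, 255 long, 30 high; bystander, origin at the centre of its underside
- timer: flat white timer, 66 by 66, 18 high, on the bench left of the photometer; bystander, origin at the centre of its underside

How it is judged:
On the way, in this order (a step that is already met when the one before it is completed fails the run):
1. all three cam fasteners are turned to unlocked (beyond 1.3 of 1.57 rad) with the panel still shut (value of joint each of cam_left, cam_front, cam_right above 1.3 rad and value of joint panel below 0.06 rad), for 0.1 s.
2. the panel stands open beyond upright (more than 1.65 of 1.8 rad) (value of joint panel above 1.65 rad), for 0.2 s.
3. the filter slide is in its next stop (24 mm, within 3 mm) (value of joint filter_slide between 0.021 and 0.027 m), for 0.2 s.
At the end, for the whole second after the job is handed in: all three cams unlocked (beyond 1.3 rad), the panel standing open beyond 1.65 rad and at rest, the filter slide at rest in its next stop, 24 mm on from the first within 3 mm (all of step 3 and value of joint each of cam_left, cam_front, cam_right above 1.3 rad and value of joint panel above 1.65 rad and velocity of joint panel between -0.02 and 0.02 rad/s and velocity of joint filter_slide between -0.005 and 0.005 m/s); the robot touches nothing.
It fails at once if the filter slide is pushed past its next stop (beyond 34 mm) (value of joint filter_slide above 0.034 m).
It fails at once if a bystander (rack, tip box, bottle, cuvette box, beaker, pipette or timer) is shifted by more than 25 mm or tipped over (distance of any of tube_rack, tip_box, reagent_bottle, cuvette_box, beaker, pipette, timer from where it was at the start of the episode above 0.025 m or angle between any of tube_rack, tip_box, reagent_bottle, cuvette_box, beaker, pipette, timer's own z axis and vertical above 0.35 rad).
It also fails if it takes over 72 s, if anything falls off the work surface, if the arm or the gripper's body presses on something with over 40 N, if the wrist force passes 120 N, or if a joint passes its speed limit or range.

### The arm

A 6-joint arm with a two-finger parallel gripper is mounted at the origin on the work surface. World frame = base frame: x ahead of the robot, y to its left, z up, the work surface at z = 0. Lengths are in m, angles in rad, forces in N, time in s.
With the tool pointing down it reaches from about 0.325 to 0.775 m from the base axis. Payload 5.5 kg.
Tool frame: the origin (TCP) lies between the finger pads; the fingertips stand 25 mm ahead of it and the grasp point (between the pads) lies 6 mm ahead of it; y points along the fingers, x is the direction in which the jaws open and shut, and the axes are right-handed (so a half turn about y gives the same grasp; the last joint's range is limited). The gripper opens to 85 mm and grips with 20 to 120 N. Pads are 22 mm wide; open, the fingers measure 114 mm over their backs; the gripper's body (76 mm by 85 mm) begins 54 mm behind the grasp point. The pads swing forward as they close: fully open they stand 13 mm farther back than shut.
Start: joints at [1.133, 0.091, 1.231, -0, 1.82, -0.057], TCP at [0.223, 0.557, 0.256] pointing down, gripper open.
Joint ranges: [-2.87, 2.87], [-0.86, 2.18], [0.17, 2.46], [-1.51, 4.65], [0.06, 2.69], [-2.65, 2.65]. Speed limits (rad/s): [2.57, 2.57, 3.01, 3.14, 3.14, 3.14].

### API

Orientations are given as a unit quaternion [x, y, z, w].
In Python, from cell import ctrl gives the robot as it stands.
- The arm moves only by the tool jog_arm, never from a script. Its argument "moves" is a list of rows, each a list of 3 entries, a list of its own where there are three numbers: the shift along the tool's x, y, z in units of 40 mm (1.0 is 40 mm), then the turn, a rotation vector about the tool's x, y, z in degrees, then the closure, from -1 (fully open) to 1 (shut). In form: [[[dx, dy, dz], [wx, wy, wz], fingers], ...]. A call has 1 to 5 rows; each row shifts and turns the commanded pose from where the row before left it, along the tool's axes as they then stand; what a row does not reach is not made up. A row lasts 1/8 s, in which the tool goes at most 62.5 mm and 10.7 degrees, less where a joint would pass 70% of its speed; a pose out of reach is approached as far as the arm can. A call is refused whole if a number of a shift passes 1 or a number of a turn 10.7, either way. A call with a gripper value outside its range is refused whole. The fingers move at their own pace and stop on an object; "force" is the grip in N (left out, the last holds). Time passes only in rows, so rows that do not move let the fingers close. It gives the time, the measured TCP pose, the force and the opening at its end, in the units of the state.
- ctrl.read_state(): the state, without advancing time (a new reading comes with each control period).
- ctrl.snapshot(name): name is "scene" or "top" or "wrist"; returns the picture (420x560x3 uint8, blue, green, red); there is no depth.
- ctrl.camera_info(name): a dict with "fovy" (degrees; the focal length in pixels is half the picture's height over the tangent of half this angle, whatever the lens; pixels are square), "cx", "cy" (the principal point, pixels), "dist_coeffs" ([k1, k2, p1, p2, k3] as OpenCV has them; the pictures are not rectified), "camera_from_world" (4x4, takes a point from world to camera coordinates). Camera axes: x right, y up, looking along -z (the intrinsics and any distortion apply to the point x, -y, -z); pixel columns grow to the right and rows downward; lengths in m; the calibration is good to about 2 mm. A picture is of the moment at which its call begins: read the wrist's pose just before it. camera_info takes no time and is no camera call; for the wrist camera it gives the pose at the moment of the call.
- ctrl.sign_off(): hands the job in, once; it reports no verdict.
The state is a dict: "time_s": time; "joints": joint angles; "qd": joint speeds; "joint_efforts": joint torques, N m; "eef_pos": TCP position; "eef_rot": TCP orientation; "force": force on the tool from outside, world axes, zero at the start; "wrist_torque": the same for the moment, N m; "gripper_width": opening from 0.0 (shut) to 1.0 (fully open).
Only numpy, scipy, OpenCV 4.12 (cv2) and the standard library are available. Lean on these libraries where they do the work, as an engineer would, in place of code of your own. Each camera call takes 0.05 s, during which the arm holds its last target.

## Working session

There is one attempt and no reset: what is moved stays moved. The work goes in short steps, Python scripts to look and compute and a tool call to move; the robot and the scene stay as the last step left them, time stands still between calls to the robot, and variables do not carry over. Pictures are saved under pics/ and viewed, and the job is handed in when it is done.

Besides the shell and the picture viewer there is one more tool, called after ">>>" as name([rows], argument=value, ...), one row to a line, values as JSON. jog_arm: Moves the arm, as the interface text tells. Its arguments: {"type":"object","properties":{"moves":{"type":"array","items":{"type":"array"}},"force":{"type":"number"}},"required":["moves"]}

```bash
ls; mkdir -p pics
python3 - <<'E'
from cell import ctrl
import cv2
s=ctrl.read_state(); print(s)
for n in ["scene","top","wrist"]:
    i=ctrl.camera_info(n); print(n,i)
    cv2.imwrite(f"pics/{n}0.png",ctrl.snapshot(n))
E
```

```text
pics
{'time_s': 0.0, 'joints': array([ 1.13328524e+00,  9.18713090e-02,  1.23190315e+00, -5.58742284e-06,
        1.81979818e+00, -5.67009884e-02]), 'qd': array([ 0.00125081,  0.00084826, -0.000636  , -0.00019439,  0.00157174,
       -0.00037053]), 'joint_efforts': array([-1.57618701e-04, -4.58739638e+01, -4.18017876e+01, -3.36372050e-04,
        1.18951351e-02, -4.34378080e-07]), 'eef_pos': array([0.22290674, 0.55680163, 0.25513362]), 'eef_rot': array([ 0.58595266,  0.39573486, -0.39693497, -0.5852316 ]), 'force': array([ 0.05834143,  0.38243397, -0.17546785]), 'wrist_torque': array([ 0.02194252, -0.01047028,  0.01817969]), 'gripper_width': 0.9962081492034923}
scene {'fovy': 57.02334289874084, 'cx': 276.6094845575024, 'cy': 205.58601905756305, 'dist_coeffs': array([-0.10975926,  0.        ,  0.        ,  0.        ,  0.        ]), 'camera_from_world': array([[ 0.05706279,  0.99823076, -0.01670866, -0.03639416],
       [-0.79517053,  0.05556223,  0.60383497,  0.39562207],
       [ 0.60369501, -0.02117027,  0.79693422, -1.34615336],
       [ 0.        ,  0.        ,  0.        ,  1.  
[... 192 characters left out ...]
_from_world': array([[-0.02212427, -0.99897489, -0.03949287,  0.02809134],
       [ 0.98192314, -0.0291403 ,  0.1870235 , -0.59105018],
       [-0.18798262, -0.0346412 ,  0.98156127, -1.02532588],
       [ 0.        ,  0.        ,  0.        ,  1.        ]])}
wrist {'fovy': 67.8854309470688, 'cx': 279.14476712866275, 'cy': 207.34497833596217, 'dist_coeffs': array([-0.04489748,  0.        ,  0.        ,  0.        ,  0.        ]), 'camera_from_world': array([[ 0.37205954,  0.92820805, -0.00122943, -0.60030665],
       [-0.89572724,  0.3586921 , -0.26270267,  0.03497697],
       [-0.24340174,  0.09884227,  0.96487605, -0.37808043],
       [ 0.        ,  0.        ,  0.        ,  1.        ]])}
```

View pics/scene0.png

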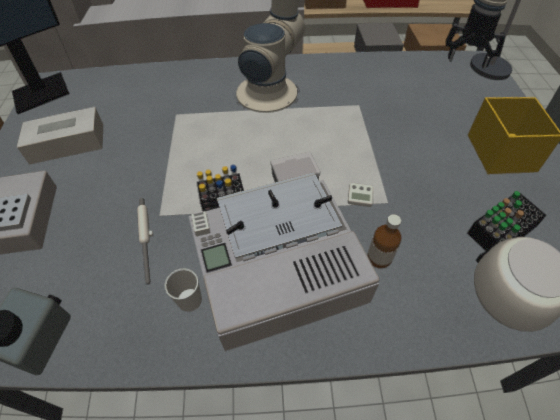

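View pics/top0.png

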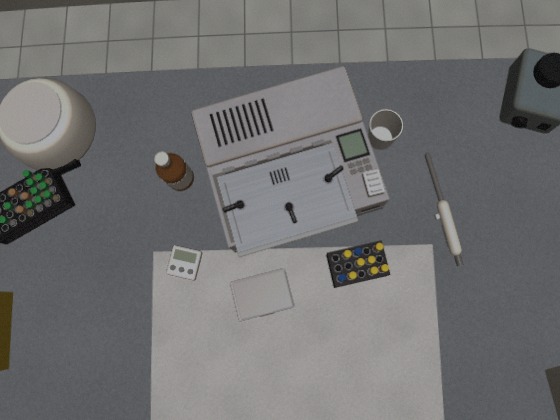

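View pics/wrist0.png

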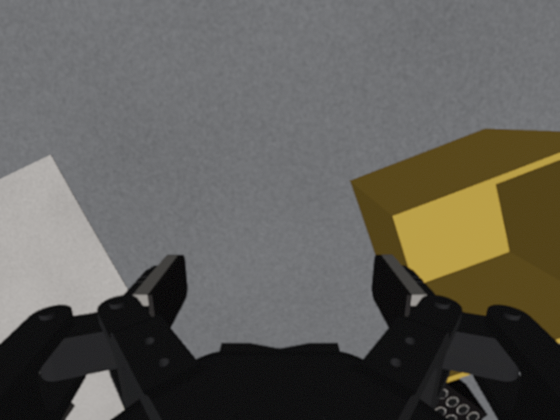

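Run:
```python
from cell import ctrl
from scipy.spatial.transform import Rotation as R
s=ctrl.read_state(); print(s['time_s']);print(R.from_quat(s['eef_rot']).as_matrix().round(3))
```

```text
0.15
[[ 0.372 -0.001 -0.928]
 [ 0.928 -0.001  0.372]
 [-0.002 -1.     0.   ]]
```

Run:
```python
import cv2
a=cv2.imread("pics/top0.png")[60:330,140:400]; cv2.imwrite("pics/topc.png",cv2.resize(a,None,fx=2.2,fy=2.2,interpolation=cv2.INTER_CUBIC)) 
a=cv2.imread("pics/scene0.png")[150:350,170:420]; cv2.imwrite("pics/scenec.png",cv2.resize(a,None,fx=3,fy=3,interpolation=cv2.INTER_CUBIC))
```

```text
(no output)
```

View pics/topc.png

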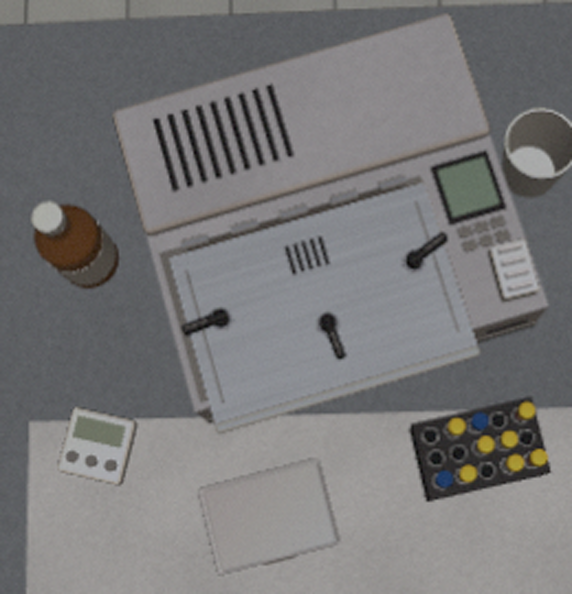

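View pics/scenec.png

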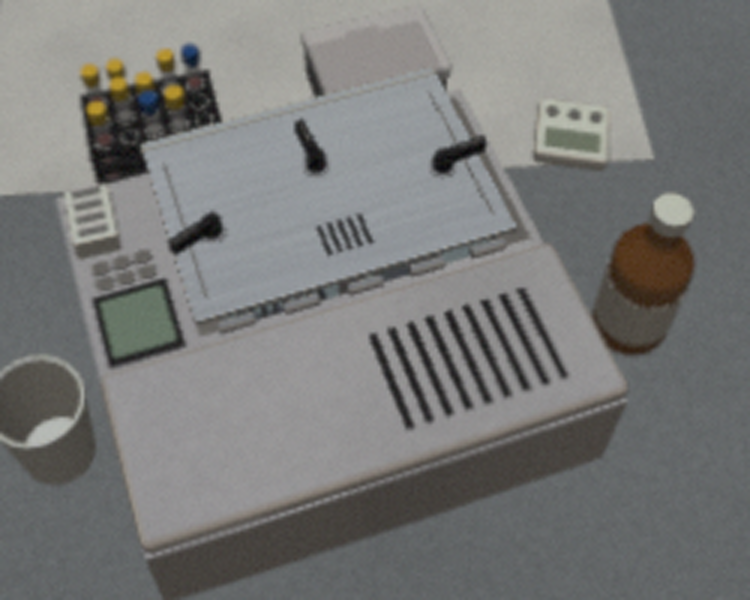

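```bash
cat > h.py <<'E'
from cell import ctrl
import cv2, numpy as np
from scipy.spatial.transform import Rotation as R
from scipy.optimize import least_squares
def proj(info,p):
    p=np.atleast_2d(p).astype(float); T=info['camera_from_world']
    c=p@T[:3,:3].T+T[:3,3]; c=c*[1,-1,-1]
    f=210/np.tan(np.radians(info['fovy']/2))
    K=np.array([[f,0,info['cx']],[0,f,info['cy']],[0,0,1]])
    return cv2.projectPoints(c,np.zeros(3),np.zeros(3),K,info['dist_coeffs'])[0].reshape(-1,2)
def unproj(info,uv,z):
    f=210/np.tan(np.radians(info['fovy']/2))
    K=np.array([[f,0,info['cx']],[0,f,info['cy']],[0,0,1]])
    n=cv2.undistortPoints(np.array([[uv]],float),K,info['dist_coeffs'])[0,0]
    T=info['camera_from_world']; d=T[:3,:3].T@np.array([n[0],-n[1],-1.]); o=-T[:3,:3].T@T[:3,3]
    return o+d*(z-o[2])/d[2]
def P2W(q,p):
    p=np.atleast_2d(p)/1000.; c,s=np.cos(q[2]),np.sin(q[2])
    return np.c_[q[0]+c*p[:,0]-s*p[:,1], q[1]+s*p[:,0]+c*p[:,1], p[:,2]]
E
cat > fit.py <<'E'
from h import *
o={'top':[((221,318),(-75,93,125)),((328,322),(-108,0,125)),((414,260),(-75,-93,125)),((114,111),(150,140,124)),((450,15),(150,-200,124)),((150,235),(21,140,124)),((490,135),(21,-200,124)),((218,430),(-176,125,109)),((478,352),(-176,-125,109))],
'scene':[((443,160),(-75,93,125)),((316,160),(-108,0,125)),((212,225),(-75,-93,125)),((625,392),(150,140,124)),((147,543),(150,-200,124)),((545,247),(21,140,124))]}
M={'top':(2.2,140,60),'scene':(3,170,150)}
I={n:ctrl.camera_info(n) for n in o}
def r(q):
    out=[]
    for n in o:
        k,a,b=M[n]
        uv=(np.array([x[0] for x in o[n]])+.5)/k-.5+[a,b]
        out.append((proj(I[n],P2W(q,[x[1] for x in o[n]]))-uv))
    return np.vstack(out)
f=least_squares(lambda q:r(q).ravel(),[.65,0,0.26],loss='soft_l1')
print(f.x); print(r(f.x).round(1)); np.save('q.npy',f.x)
for n in['top']:
  for nm,uv,z in [('L',(187,328),.125),('F',(339,355),.125),('R',(443,238),.125)]:
    k,a,b=M[n]; w=unproj(I[n],[(uv[0]+.5)/k-.5+a,(uv[1]+.5)/k-.5+b],z)
    c,s=np.cos(f.x[2]),np.sin(f.x[2]); d=w[:2]-f.x[:2]; print(nm,(np.array([c*d[0]+s*d[1],-s*d[0]+c*d[1]])*1000).round(1))
E
python3 fit.py
```

```text
[0.68437886 0.02901831 0.2605953 ]
[[-0.6 -0.8]
 [-0.1 -0.2]
 [ 0.6 -0.4]
 [-1.3 -1.1]
 [ 1.  -2.1]
 [-2.6 -0.6]
 [ 1.9 -1.4]
 [-0.3  1.9]
 [ 1.2  2.1]
 [ 0.1 -1.4]
 [-0.2 -1.7]
 [-0.6 -1.6]
 [ 2.1 -1.1]
 [-2.7  1.5]
 [ 2.1 -2.9]]
L [-76.9 124.5]
F [-140.3   -1.1]
R [ -63.3 -123.2]
```

```bash
cat > st.py <<'E'
from h import *
q=np.load('q.npy')
def W2P(w):
    w=np.atleast_2d(w); c,s=np.cos(q[2]),np.sin(q[2]); d=w[:,:2]-q[:2]
    return np.c_[c*d[:,0]+s*d[:,1],-s*d[:,0]+c*d[:,1],w[:,2]]*1000
def RP(s): # tool axes in P
    return R.from_euler('z',-q[2])*R.from_quat(s['eef_rot'])
def show():
    s=ctrl.read_state(); print('t',round(s['time_s'],2),'TCP_P',W2P(s['eef_pos'])[0].round(1)); print(RP(s).as_matrix().round(3)); 
    print('F_P',R.from_euler('z',-q[2]).apply(s['force']).round(1),'w',round(s['gripper_width'],3),'j',s['joints'].round(2))
    return s
if __name__=='__main__': show()
E
python3 st.py
python3 - <<'E'
from st import *
I=ctrl.camera_info('top')
for n,uv,z in [('tipbox1',(200,488),.058),('tipb2',(318,460),.058),('tipb3',(337,547),.058),('tipb4',(220,572),.058),('rack',(412,424),.08),('rack',(532,400),.08),('rack',(550,470),.08),('rack',(430,498),.08),('cuv',(493,245),.139),('cuv',(519,240),.139),('cuv',(537,290),.139),('cuv',(508,298),.139),('bottletop',(47,217),.165),('timer',(95,445),.018),('bead',(540,145),.088)]:
    print(n,W2P(unproj(I,[uv[0]/2.2+140,uv[1]/2.2+60],z))[0].round())
E
```

```text
t 0.15 TCP_P [-309.9  628.9  255.4]
[[ 0.598 -0.001 -0.801]
 [ 0.801 -0.001  0.598]
 [-0.002 -1.     0.   ]]
F_P [ 0.1  0.1 -0.2] w 1.001 j [ 1.13  0.09  1.23 -0.    1.82 -0.06]
tipbox1 [-215.  159.   58.]
tipb2 [-221.   44.   58.]
tipb3 [-304.   50.   58.]
tipb4 [-296.  161.   58.]
rack [-215.  -49.   80.]
rack [-226. -163.   80.]
rack [-292. -159.   80.]
rack [-285.  -45.   80.]
cuv [ -87. -163.  139.]
cuv [ -89. -186.  139.]
cuv [-137. -187.  139.]
cuv [-137. -160.  139.]
bottletop [ 48. 216. 165.]
timer [-142.  254.   18.]
bead [   6. -247.   88.]
```

>>> jog_arm([
  [[0,-0.4,0],[0,10.6,0],1],
  [[0,-0.4,0],[0,10.6,0],1],
  [[0,-0.4,0],[0,10.6,0],1],
  [[0,-0.4,0],[0,10.6,0],1],
  [[0,-0.3,0],[0,10.6,0],1],
])

```text
time_s: 0.78
eef_pos: [0.223, 0.557, 0.3327]
eef_rot: [0.701, 0.091, -0.091, -0.701]
force: [0.7, 0.2, -0.9]
gripper_width: 0.001
```

```bash
python3 st.py
```

```text
t 0.78 TCP_P [-309.7  629.1  332.7]
[[ 1.     0.     0.002]
 [-0.002 -0.     1.   ]
 [ 0.    -1.    -0.   ]]
F_P [ 0.7  0.  -0.9] w 0.001 j [ 1.13  0.12  1.06 -0.    1.96  0.87]
```

>>> jog_arm([
  [[0.3,0,-1],[0,0,0],1],
  [[0.3,0,-1],[0,0,0],1],
  [[0.3,0,-1],[0,0,0],1],
  [[0.3,0,-1],[0,0,0],1],
  [[0.3,0,-1],[0,0,0],1],
])

```text
time_s: 1.4
eef_pos: [0.3338, 0.3785, 0.3319]
eef_rot: [0.701, 0.093, -0.094, -0.701]
force: [0.2, 0.5, -0.7]
gripper_width: 0.005
```

>>> jog_arm([
  [[0.3,0,-1],[0,0,0],1],
  [[0.3,0,-1],[0,0,0],1],
  [[0.3,0,-1],[0,0,0],1],
  [[0.3,0,-1],[0,0,0],1],
  [[0.3,0,-1],[0,0,0],1],
])

```text
time_s: 2.02
eef_pos: [0.444, 0.2012, 0.332]
eef_rot: [0.701, 0.093, -0.094, -0.701]
force: [-0.1, 0.7, 0.1]
gripper_width: 0.002
```

>>> jog_arm([
  [[0.3,0,-1],[0,0,0],1],
  [[0.3,0,-1],[0,0,0],1],
  [[0.3,0,-1],[0,0,0],1],
  [[0.3,0,-1],[0,0,0],1],
  [[0.3,0,-1],[0,0,0],1],
])

```text
time_s: 2.65
eef_pos: [0.5544, 0.0238, 0.3319]
eef_rot: [-0.701, -0.093, 0.094, 0.701]
force: [0.5, -0.2, -0.4]
gripper_width: 0.002
```

Run:
```python
from st import *
s=show(); I=ctrl.camera_info('wrist'); T=I['camera_from_world']; print('cam P',W2P(-T[:3,:3].T@T[:3,3]).round(), R.from_euler('z',-q[2]).apply(-T[2,:3]).round(2))
im=ctrl.snapshot('wrist'); cv2.imwrite('pics/w1.png',im); 
np.save('w1.npy',np.array([I],dtype=object))
```

```text
t 2.65 TCP_P [-127.    28.5  331.9]
[[ 1.    -0.001 -0.004]
 [ 0.004  0.     1.   ]
 [-0.001 -1.     0.   ]]
F_P [ 0.4 -0.3 -0.4] w 0.002 j [-0.02 -0.    1.19  0.    1.95 -0.28]
cam P [[-126.   95.  450.]] [ 0.   -0.26 -0.97]
```

View pics/w1.png

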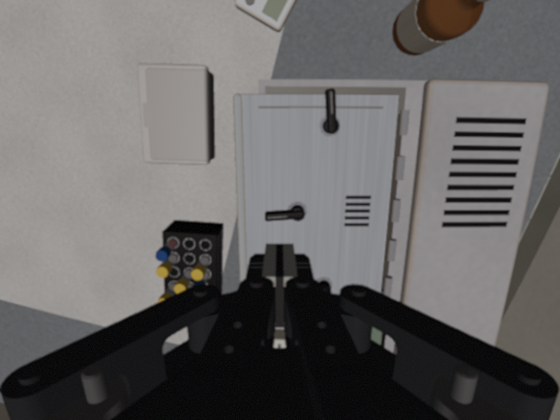

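Run:
```python
import cv2
a=cv2.imread("pics/w1.png")[60:340,220:440]; cv2.imwrite("pics/w1c.png",cv2.resize(a,None,fx=2.1,fy=2.1,interpolation=cv2.INTER_CUBIC))
```

```text
(no output)
```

View pics/w1c.png

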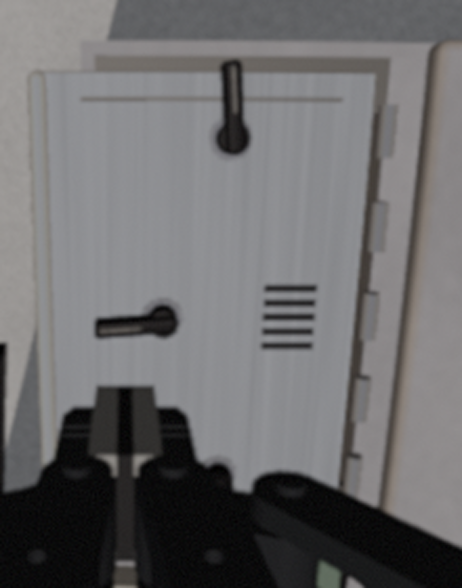

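```bash
cat > fit2.py <<'E'
from h import *
o={'w':[((232,138),(-75,93,129)),((163,321),(-108,0,129)),((376,74),(-4,125,111.5)),((31,72),(-176,125,111)),((390,58),(1,131,105))],
'top':[((221,318),(-75,93,129)),((328,322),(-108,0,129)),((414,260),(-75,-93,129))],
'scene':[((443,160),(-75,93,129)),((316,160),(-108,0,129)),((212,225),(-75,-93,129))]}
o['w'].pop()
M={'top':(2.2,140,60),'scene':(3,170,150),'w':(2.1,220,60)}
I={n:ctrl.camera_info(n) for n in ['top','scene']}; I['w']=np.load('w1.npy',allow_pickle=True)[0]
def r(q):
    out=[]
    for n in o:
        k,a,b=M[n]
        uv=(np.array([x[0] for x in o[n]])+.5)/k-.5+[a,b]
        out.append((proj(I[n],P2W(q,[x[1] for x in o[n]]))-uv)*(1 if n=='w' else 1))
    return np.vstack(out)
f=least_squares(lambda q:r(q).ravel(),[.65,0,0.26],loss='soft_l1')
print(f.x); print(r(f.x).round(1)); np.save('q.npy',f.x)
E
python3 fit2.py; python3 st.py
```

```text
[0.68632124 0.02902569 0.26035958]
[[ 1.7  0.2]
 [-0.2  2.2]
 [-0.1 -0.4]
 [-2.1 -0.8]
 [-0.9 -2.1]
 [-0.2 -1.5]
 [ 0.6 -1.8]
 [ 0.3 -1.7]
 [-0.2 -2.1]
 [-0.8 -1.9]]
t 2.7 TCP_P [-128.2   24.6  330.6]
[[ 1.    -0.002 -0.   ]
 [ 0.    -0.002  1.   ]
 [-0.002 -1.    -0.002]]
F_P [-3.4 -2.3 -1.7] w -0.003 j [-0.02  0.    1.19 -0.    1.95 -0.29]
```

```bash
for z in 115 120 125; do sed "s/,129)/,$z)/g" fit2.py > f3.py; python3 f3.py | tr '\n' ' '; echo; done
```

```text
[0.68667119 0.02871457 0.25906178] [[-0.2  0.4]  [-0.7 -1.2]  [ 0.3 -0. ]  [-1.7 -0.7]  [ 0.1 -1. ]  [ 0.1 -0.3]  [ 0.4 -0.3]  [-0.2  2.1]  [-0.1  1.7]  [-0.3  1.7]] 
[0.6863248  0.02876398 0.25878937] [[ 0.3  0.2]  [-0.7 -0.1]  [-0.  -0.2]  [-2.  -0.9]  [-0.3 -1.3]  [-0.  -0.6]  [ 0.5 -0.7]  [ 0.   0.7]  [-0.1  0.3]  [-0.5  0.3]] 
[0.68641426 0.02902256 0.26038586] [[ 1.1  0.2]  [-0.3  1.2]  [-0.  -0.4]  [-2.  -0.8]  [-0.6 -1.8]  [-0.1 -1.2]  [ 0.5 -1.4]  [ 0.2 -0.7]  [-0.1 -1. ]  [-0.6 -0.9]]
```

Run:
```python
from st import *
s=show(); I=ctrl.camera_info('wrist'); 
im=ctrl.snapshot('wrist'); cv2.imwrite('pics/w2.png',im); 
np.save('w2.npy',np.array([I],dtype=object))
a=im[60:340,220:440]; cv2.imwrite("pics/w2c.png",cv2.resize(a,None,fx=2.1,fy=2.1,interpolation=cv2.INTER_CUBIC))
```

```text
t 2.7 TCP_P [-128.3   24.7  330.6]
[[ 1.    -0.002 -0.   ]
 [ 0.    -0.002  1.   ]
 [-0.002 -1.    -0.002]]
F_P [-3.4 -2.3 -1.7] w -0.003 j [-0.02  0.    1.19 -0.    1.95 -0.29]
```

View pics/w2c.png

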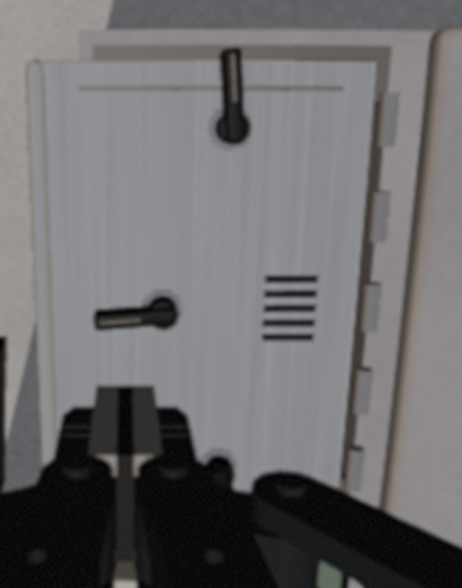

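```bash
sed "s/,129)/,120)/g; s/w1.npy/w2.npy/; s/((232,138)/((232,127)/; s/((163,321)/((163,312)/; s/((376,74)/((377,63)/; s/((31,72)/((31,62)/" fit2.py > f3.py; python3 f3.py ; python3 st.py
```

```text
[0.68637171 0.02858576 0.25717013]
[[ 0.3  0.4]
 [-0.8  0.2]
 [ 0.1 -0.5]
 [-2.9 -1.2]
 [-0.2 -1.4]
 [-0.  -0.6]
 [ 0.6 -0.6]
 [ 0.   0.7]
 [-0.1  0.3]
 [-0.5  0.3]]
t 2.75 TCP_P [-128.7   26.9  330.6]
[[ 1.    -0.003 -0.003]
 [ 0.003 -0.001  1.   ]
 [-0.003 -1.    -0.001]]
F_P [ 0.2  0.2 -0.7] w -0.001 j [-0.02  0.    1.19 -0.    1.95 -0.28]
```

>>> jog_arm([
  [[0.6,0.8,0.8],[0,0,0],1],
  [[0.6,0.8,0.7],[0,0,0],1],
  [[0.6,0.8,0.7],[0,0,0],1],
  [[0.05,0.8,0],[0,0,0],1],
  [[0,0,0],[0,0,0],1],
])

```text
time_s: 3.38
eef_pos: [0.6005, 0.1302, 0.2003]
eef_rot: [0.701, 0.091, -0.096, -0.701]
force: [-0.3, 0.2, -0.4]
gripper_width: 0.0
```

Run:
```python
from st import *
s=show(); cv2.imwrite('pics/w3.png',ctrl.snapshot('wrist'));
```

```text
t 3.38 TCP_P [-57.2 120.1 200.3]
[[ 1.    -0.007 -0.009]
 [ 0.009  0.001  1.   ]
 [-0.007 -1.     0.001]]
F_P [-0.3  0.3 -0.4] w 0.0 j [ 0.16  0.13  1.29  0.    1.73 -0.11]
```

View pics/w3.png

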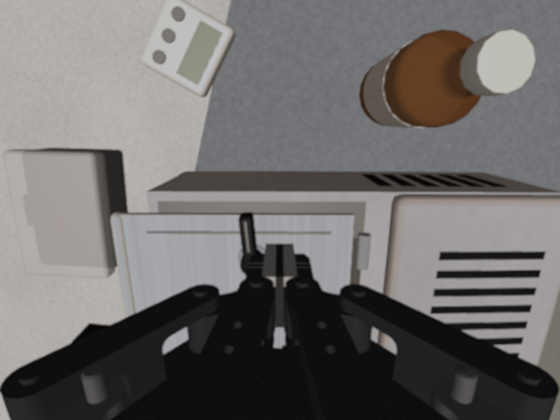

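>>> jog_arm([
  [[0.05,0.7,-0.1],[0,0,0],1],
  [[0,0.7,0],[0,0,0],1],
  [[0,0,0],[0,0,0],1],
])

```text
time_s: 3.8
eef_pos: [0.6045, 0.1256, 0.1479]
eef_rot: [-0.701, -0.092, 0.094, 0.701]
force: [0.6, -0.2, -0.2]
gripper_width: -0.007
```

Run:
```python
from st import *
s=show(); cv2.imwrite('pics/w4.png',ctrl.snapshot('wrist'));
```

```text
t 3.8 TCP_P [-54.5 114.7 147.9]
[[ 1.    -0.002 -0.007]
 [ 0.007  0.     1.   ]
 [-0.002 -1.     0.   ]]
F_P [ 0.5 -0.3 -0.2] w -0.007 j [ 0.15  0.14  1.36  0.    1.63 -0.11]
```

View pics/w4.png

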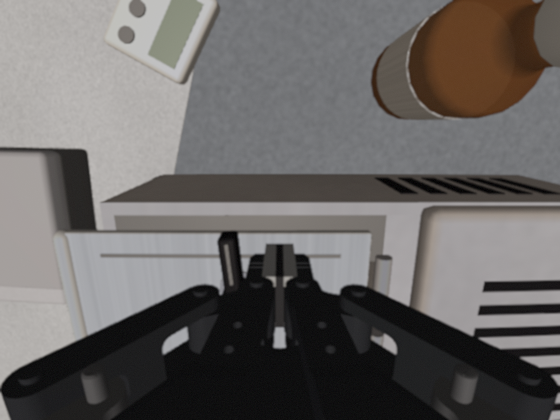

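>>> jog_arm([
  [[-0.34,0.05,0.03],[0,0,0],1],
  [[-0.3,0,0.12],[0,0,0],1],
  [[-0.3,0,-0.12],[0,0,0],1],
  [[-0.2,0,-0.23],[0,0,0],1],
  [[0,0,-0.12],[0,0,0],1],
])

```text
time_s: 4.47
eef_pos: [0.5646, 0.1071, 0.1499]
eef_rot: [-0.697, -0.097, 0.093, 0.705]
force: [-4.7, 26.1, 1.6]
gripper_width: -0.003
```

Run:
```python
from st import *
s=show(); cv2.imwrite('pics/w5.png',ctrl.snapshot('wrist'));
```

```text
t 4.47 TCP_P [-97.8 106.9 149.9]
[[ 1.     0.007 -0.012]
 [ 0.012  0.011  1.   ]
 [ 0.007 -1.     0.011]]
F_P [ 2.1 26.4  1.6] w -0.003 j [ 0.12  0.02  1.49  0.01  1.62 -0.15]
```

View pics/w5.png

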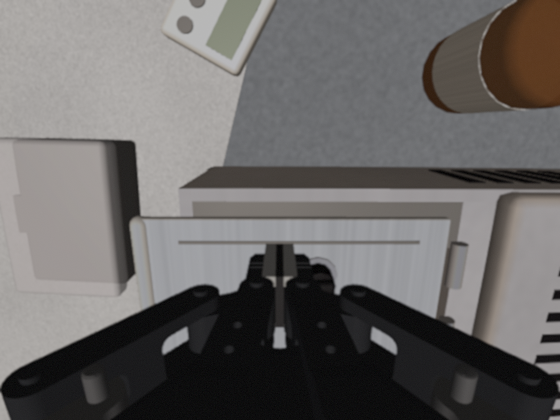

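>>> jog_arm([
  [[0,0,0.5],[0,0,0],1],
  [[0,-1,0],[0,0,0],1],
  [[-0.3,0,-0.8],[0,0,0],1],
  [[-0.3,0,-0.8],[0,0,0],1],
  [[-0.2,0,-0.8],[0,0,0],1],
])

```text
time_s: 5.15
eef_pos: [0.5536, 0.0193, 0.1886]
eef_rot: [0.701, 0.094, -0.092, -0.7]
force: [0.9, 0.2, -0.2]
gripper_width: 0.002
```

Run:
```python
from st import *
s=show(); cv2.imwrite('pics/w6.png',ctrl.snapshot('wrist'));
```

```text
t 5.15 TCP_P [-130.7   24.8  188.6]
[[ 1.     0.003 -0.008]
 [ 0.008 -0.001  1.   ]
 [ 0.003 -1.    -0.002]]
F_P [ 1.  -0.1 -0.2] w 0.002 j [-0.03 -0.04  1.48 -0.    1.7  -0.29]
```

View pics/w6.png

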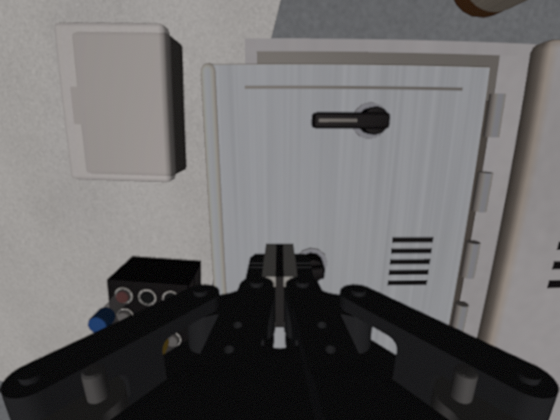

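>>> jog_arm([
  [[0,0.6,0],[0,0,0],1],
  [[0,0.5,0],[0,0,0],1],
  [[0,0,0],[0,0,0],1],
])

```text
time_s: 5.58
eef_pos: [0.5526, 0.0204, 0.1406]
eef_rot: [-0.701, -0.092, 0.095, 0.701]
force: [-0.1, 0.2, 1.0]
gripper_width: 0.0
```

```bash
python3 st.py
```

```text
t 5.58 TCP_P [-131.5   26.1  140.6]
[[ 1.    -0.003 -0.008]
 [ 0.008  0.001  1.   ]
 [-0.003 -1.     0.001]]
F_P [-0.1  0.2  1. ] w 0.0 j [-0.02 -0.02  1.55 -0.    1.62 -0.29]
```

>>> jog_arm([
  [[0,0,-0.3],[0,0,0],1],
  [[-0.1,0,-0.3],[0,0,0],1],
  [[0,0,-0.3],[0,0,0],1],
  [[0.18,0,-0.25],[0,0,0],1],
  [[0.25,0,-0.12],[0,0,0],1],
])

```text
time_s: 6.2
eef_pos: [0.5731, -0.0251, 0.1429]
eef_rot: [-0.699, -0.087, 0.1, 0.703]
force: [-55.4, 7.6, 23.7]
gripper_width: 0.0
```

>>> jog_arm([
  [[0.17,0,0],[0,0,0],1],
  [[0,0,0],[0,0,0],1],
])

```text
time_s: 6.45
eef_pos: [0.5737, -0.0247, 0.143]
eef_rot: [-0.699, -0.081, 0.105, 0.702]
force: [-62.6, -0.1, 26.0]
gripper_width: -0.001
```

```bash
python3 st.py
```

```text
t 6.45 TCP_P [-122.5  -22.9  143. ]
[[ 0.999 -0.033 -0.007]
 [ 0.007  0.008  1.   ]
 [-0.033 -0.999  0.008]]
F_P [-60.5  15.8  26. ] w -0.001 j [-0.1   0.06  1.47 -0.    1.65 -0.36]
```

>>> jog_arm([
  [[-0.8,0,0],[0,0,0],1],
  [[0,-1,0],[0,0,0],1],
  [[0,0,-1],[0,0,0],1],
  [[0,0,0],[0,0,0],1],
])

```text
time_s: 6.95
eef_pos: [0.5665, -0.0734, 0.1838]
eef_rot: [0.702, 0.093, -0.092, -0.7]
force: [-0.5, 0.5, 0.1]
gripper_width: 0.001
```

Run:
```python
from st import *
s=show(); cv2.imwrite('pics/w7.png',ctrl.snapshot('wrist')); 
a=ctrl.snapshot('scene')[150:350,170:420]; cv2.imwrite("pics/s7.png",cv2.resize(a,None,fx=3,fy=3,interpolation=cv2.INTER_CUBIC))
```

```text
t 6.95 TCP_P [-141.8  -68.2  183.8]
[[ 1.     0.002 -0.005]
 [ 0.005 -0.002  1.   ]
 [ 0.002 -1.    -0.002]]
F_P [-0.4  0.6  0.1] w 0.001 j [-0.19  0.01  1.44 -0.    1.69 -0.45]
```

View pics/w7.png

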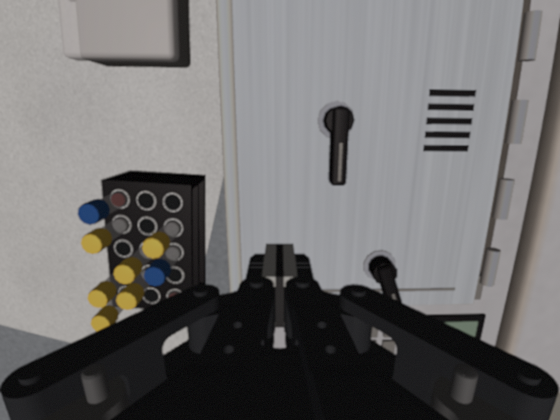

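View pics/s7.png

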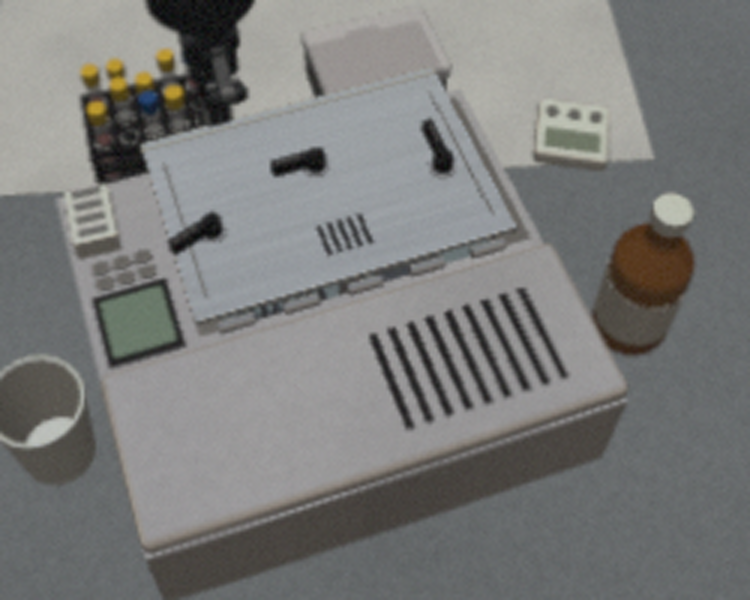

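>>> jog_arm([
  [[0.6,0,-0.7],[0,0,0],1],
  [[0.6,0,-0.7],[0,0,0],1],
  [[0,0.55,0],[0,0,0],1],
  [[0,0.5,0],[0,0,0],1],
  [[0,0,0],[0,0,0],1],
])

```text
time_s: 7.68
eef_pos: [0.6261, -0.1115, 0.1388]
eef_rot: [-0.701, -0.093, 0.094, 0.701]
force: [0.5, 0.6, 0.9]
gripper_width: 0.003
```

Run:
```python
from st import *
s=show(); cv2.imwrite('pics/w8.png',ctrl.snapshot('wrist'));
```

```text
t 7.67 TCP_P [ -93.9 -120.1  138.8]
[[ 1.    -0.002 -0.009]
 [ 0.009  0.001  1.   ]
 [-0.002 -1.     0.001]]
F_P [0.6 0.5 0.9] w 0.003 j [-0.23  0.2   1.32  0.    1.62 -0.5 ]
```

View pics/w8.png

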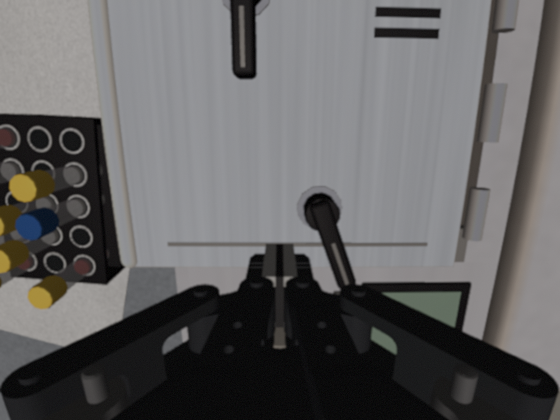

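>>> jog_arm([
  [[0.27,0,-0.05],[0,0,0],1],
  [[0.3,0,-0.05],[0,0,0],1],
  [[0.3,0,0.12],[0,0,0],1],
  [[0.2,0,0.25],[0,0,0],1],
  [[0,0,0.12],[0,0,0],1],
])

```text
time_s: 8.35
eef_pos: [0.6659, -0.088, 0.1402]
eef_rot: [0.703, 0.094, -0.092, -0.699]
force: [9.3, -18.2, -5.9]
gripper_width: -0.003
```

```bash
python3 st.py
```

```text
t 8.35 TCP_P [ -49.4 -107.5  140.2]
[[ 1.     0.003 -0.007]
 [ 0.007 -0.007  1.   ]
 [ 0.003 -1.    -0.007]]
F_P [  4.4 -19.9  -5.9] w -0.003 j [-0.18  0.29  1.22 -0.01  1.63 -0.44]
```

>>> jog_arm([
  [[0,0,-0.4],[0,0,0],1],
  [[0,-1,0],[0,0,0],1],
  [[-0.8,-1,0.6],[0,0,0],1],
  [[-1,0,0.8],[0,0,0],1],
  [[-1,0,0.8],[0,0,0],1],
])

```text
time_s: 8.98
eef_pos: [0.5364, -0.0447, 0.2216]
eef_rot: [-0.701, -0.095, 0.093, 0.701]
force: [-0.3, 0.8, 0.5]
gripper_width: 0.003
```

Run:
```python
from st import *
s=show(); cv2.imwrite('pics/w9.png',ctrl.snapshot('wrist')); 
a=ctrl.snapshot('scene')[150:350,170:420]; cv2.imwrite("pics/s9.png",cv2.resize(a,None,fx=3,fy=3,interpolation=cv2.INTER_CUBIC))
```

```text
t 8.97 TCP_P [-163.6  -32.7  221.6]
[[ 1.     0.003 -0.008]
 [ 0.008  0.     1.   ]
 [ 0.003 -1.     0.   ]]
F_P [-0.1  0.8  0.5] w 0.003 j [-0.15 -0.08  1.47  0.    1.76 -0.41]
```

View pics/w9.png

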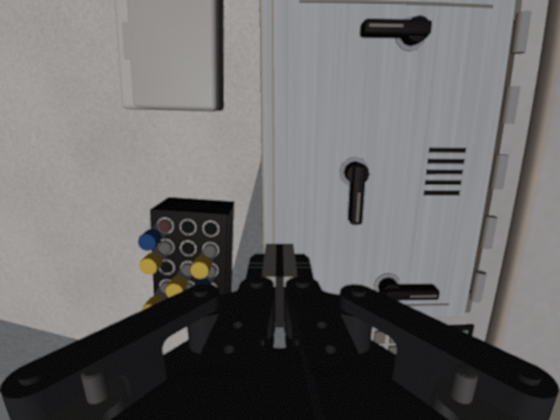

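View pics/s9.png

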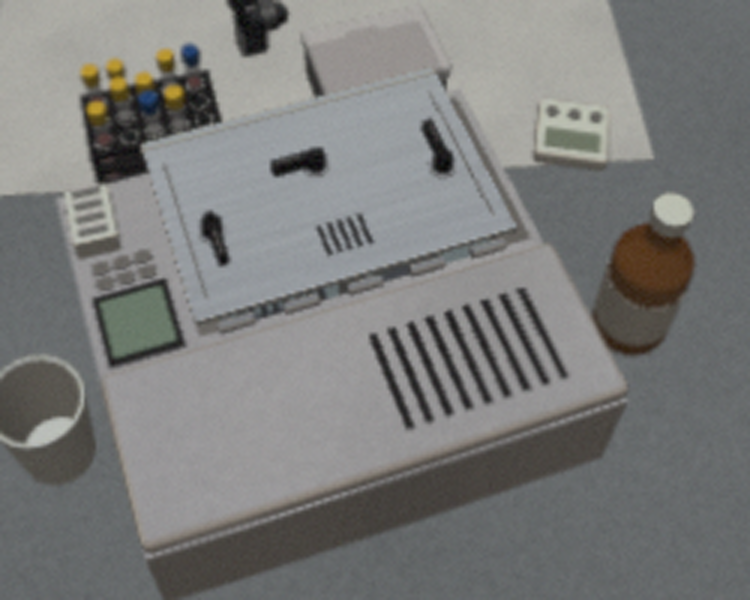

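>>> jog_arm([
  [[-0.85,0,0.4],[0,0,0],1],
  [[-0.85,0,0.4],[0,0,0],1],
  [[0,0,0],[0,0,-10.6],1],
  [[0,0,0],[0,0,-10.6],1],
  [[0,0,0],[0,0,-10.6],1],
])

```text
time_s: 9.7
eef_pos: [0.464, -0.0323, 0.2227]
eef_rot: [-0.648, -0.285, -0.105, 0.699]
force: [-0.9, 0.1, -0.5]
gripper_width: -0.001
```

>>> jog_arm([
  [[0,0,0],[0,0,-10.6],1],
  [[0,0,0],[0,0,-10.6],1],
  [[0,0,0],[0,0,0],1],
])

```text
time_s: 10.07
eef_pos: [0.4987, -0.0496, 0.2196]
eef_rot: [-0.582, -0.39, -0.219, 0.679]
force: [-0.1, 0.1, 0.3]
gripper_width: 0.004
```

```bash
python3 st.py
```

```text
t 10.07 TCP_P [-201.4  -27.9  219.6]
[[ 0.619  0.785 -0.021]
 [-0.001  0.028  1.   ]
 [ 0.785 -0.619  0.018]]
F_P [-0.1  0.1  0.3] w 0.004 j [-0.55 -0.85  2.23  0.69  1.17 -0.9 ]
```

```bash
cat > kin.py <<'E'
from h import *
D=np.array([[.600,.3327,.12,1.06],[.6145,.2003,.13,1.29],[.6174,.1479,.14,1.36],[.5747,.1499,.02,1.49],[.5539,.1886,-.04,1.48],[.553,.1406,-.02,1.55],[.6717,.1402,.29,1.22],[.5383,.2216,-.08,1.47],[.553,.3306,0,1.19],[.5981,.2555,.0919,1.2319]])
s=ctrl.read_state(); q=s['joints']; 
def fk(p,q):
    a,b,c,h,r0,beta=p
    Rz=R.from_euler('z',q[0]); 
    A=Rz*R.from_euler('y',q[1]); B=A*R.from_euler('y',q[2]+beta)
    F=A*R.from_euler('y',q[2])
    W=F*R.from_euler('z',q[3])*R.from_euler('y',q[4])
    return Rz.apply([r0,0,h])+A.apply([0,0,a])+B.apply([0,0,b])+W.apply([0,0,c]), W.apply([0,0,1])
def res(p):
    o=[]
    for r,z,q2,q3 in D:
        x,_=fk(p,[0,q2,q3,0,np.pi-q2-q3]); o+=[x[0]-r,x[2]-z]
    x,t=fk(p,q); o+=list(x-s['eef_pos'])
    return np.array(o+[.01*p[4]])
f=least_squares(res,[.4,.4,.2,.3,0,0]); P=f.x
print(P.round(4)); print((res(P)*1000).round(1)); print(fk(P,q)[1],R.from_quat(s['eef_rot']).as_matrix()[:,1])
np.save('kin.npy',P)
E
python3 kin.py
cat > ik.py <<'E'
from h import *
import kin
from kin import fk,P
pp=np.load('q.npy')
def ik(pt,phi,y=0):  # pt P(x,z); phi deg below horizontal
    t=P2W(pp,[pt[0],y,pt[1]])[0]; d=np.array([np.cos(np.radians(phi))*np.cos(pp[2]),np.cos(np.radians(phi))*np.sin(pp[2]),-np.sin(np.radians(phi))])
    lo=[-2.87,-.86,.17,-1.51,.06];hi=[2.87,2.18,2.46,4.65,2.69]
    g=least_squares(lambda q:np.r_[(fk(P,q)[0]-t)*10,fk(P,q)[1]-d],[-.2,-.3,1.7,.1,1.2],bounds=(lo,hi))
    return g.x.round(2),np.abs(g.fun).max().round(4)
if __name__=='__main__':
  for phi in (37,45,50,55,60,65):
    c,s_=np.cos(np.radians(phi)),np.sin(np.radians(phi))
    C=np.array([-171,109])-15*np.array([s_,c]); T=C-np.array([c,-s_])*7
    print(phi,T.round(),*ik(T,phi), *ik(T-15*np.array([s_,c]),phi))
E
python3 ik.py
```

```text
[0.4029 0.5624 0.3639 0.1731 0.0031 0.1692]
[ 0.   0.   3.2 -2.   1.7  4.9 -4.4  1.2 -4.9  1.5 -0.1 -0.7  5.8 -5.9
 -5.  -4.4  0.  -0.5  2.7 -1.5 -2.1 -5.4  7.3  0. ]
[ 0.75235476  0.22635733 -0.61864745] [ 0.75235476  0.22635733 -0.61864745]
[0.4029 0.5624 0.3639 0.1731 0.0031 0.1692]
[ 0.   0.   3.2 -2.   1.7  4.9 -4.4  1.2 -4.9  1.5 -0.1 -0.7  5.8 -5.9
 -5.  -4.4  0.  -0.5  2.7 -1.5 -2.1 -5.4  7.3  0. ]
[ 0.75235476  0.22635733 -0.61864745] [ 0.75235476  0.22635733 -0.61864745]
37 [-186.  101.] [-0.39 -0.86  2.46  0.68  0.88] 0.0122 [-0.42 -0.84  2.46  0.69  0.91] 0.0326
45 [-187.  103.] [-0.32 -0.79  2.36  0.5   0.93] 0.0 [-0.34 -0.82  2.4   0.51  0.94] 0.0
50 [-187.  105.] [-0.27 -0.73  2.29  0.4   0.99] 0.0 [-0.29 -0.76  2.33  0.41  1.  ] 0.0
55 [-187.  106.] [-0.23 -0.66  2.22  0.32  1.05] 0.0 [-0.25 -0.69  2.25  0.33  1.06] 0.0
60 [-187.  108.] [-0.2  -0.59  2.14  0.25  1.12] 0.0 [-0.21 -0.62  2.18  0.25  1.13] 0.0
65 [-188.  109.] [-0.16 -0.51  2.07  0.19  1.19] 0.0 [-0.18 -0.55  2.1   0.19  1.2 ] 0.0
```

>>> jog_arm([
  [[0,0,0],[0,0,10.6],1],
  [[0,0,0.5],[0,0,1.5],1],
  [[0,0,0.45],[0,0,0],1],
])

```text
time_s: 10.45
eef_pos: [0.489, -0.0108, 0.2257]
eef_rot: [-0.621, -0.33, -0.146, 0.696]
force: [-0.2, 0.1, -0.3]
gripper_width: 0.001
```

```bash
python3 st.py
python3 - <<'E'
from ik import *
for T in [(-212,150),(-212,95),(-205,90)]: print(T,*ik(T,50,10))
E
```

```text
t 10.45 TCP_P [-200.9   12.1  225.7]
[[ 0.768  0.64  -0.025]
 [ 0.012  0.025  1.   ]
 [ 0.64  -0.768  0.012]]
F_P [-0.2  0.1 -0.3] w 0.001 j [-0.34 -0.78  2.1   0.41  1.26 -0.63]
[0.4124 0.5613 0.3837 0.1822 0.0033 0.1662]
[-0.1  0.1  3.5 -1.6  2.2  5.4 -5.   1.7 -6.1  2.  -1.1 -0.1  7.7 -5.7
 -6.7 -3.9 -1.3 -0.3  2.5 -1.1  1.4 -9.   3.5  0. ]
[ 0.61203703  0.18722284 -0.76834776] [ 0.61203703  0.18722284 -0.76834776]
(-212, 150) [-0.32 -0.86  2.28  0.39  1.14] 0.0
(-212, 95) [-0.32 -0.84  2.37  0.42  1.04] 0.0
(-205, 90) [-0.3  -0.81  2.36  0.41  1.01] 0.0
```

>>> jog_arm([
  [[0,0,0],[0,0,5],1],
  [[-0.65,0.78,0],[0,0,0],1],
  [[-0.65,0.78,0],[0,0,0],1],
  [[0,0,0],[0,0,0],1],
])

```text
time_s: 10.95
eef_pos: [0.4802, -0.0117, 0.1397]
eef_rot: [-0.634, -0.3, -0.113, 0.704]
force: [-0.6, -0.3, 1.1]
gripper_width: 0.002
```

Run:
```python
from st import *
show(); cv2.imwrite('pics/s10.png',ctrl.snapshot('scene'))
cv2.imwrite('pics/w10.png',ctrl.snapshot('wrist'))
```

```text
t 10.95 TCP_P [-209.6   13.5  139.7]
[[ 0.824  0.566 -0.025]
 [ 0.012  0.028  1.   ]
 [ 0.566 -0.824  0.016]]
F_P [-0.6 -0.1  1.1] w 0.002 j [-0.32 -0.74  2.2   0.36  1.2  -0.64]
```

View pics/s10.png

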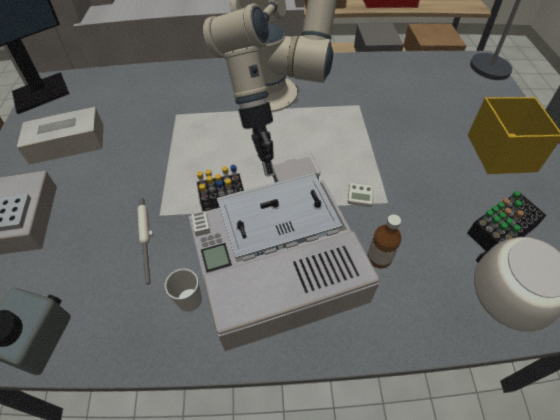

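View pics/w10.png

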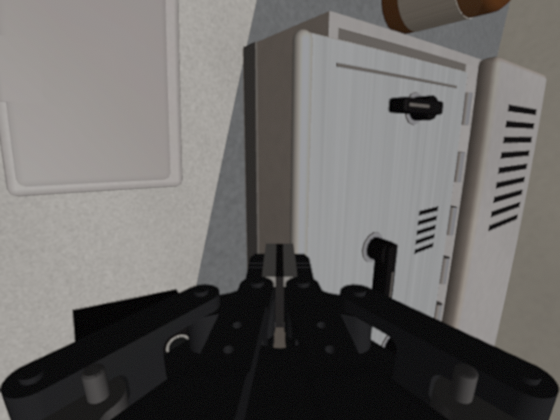

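>>> jog_arm([
  [[-0.34,0.55,0],[0,0,0],1],
  [[-0.34,0.55,0],[0,0,0],1],
  [[0,0,0],[0,0,0],1],
])

```text
time_s: 11.42
eef_pos: [0.4841, -0.011, 0.0911]
eef_rot: [-0.634, -0.302, -0.115, 0.703]
force: [-0.9, 0.0, -0.1]
gripper_width: 0.004
```

Run:
```python
from st import *
show(); 
cv2.imwrite('pics/w11.png',ctrl.snapshot('wrist'))
```

```text
t 11.43 TCP_P [-205.7   13.2   91.1]
[[ 0.821  0.57  -0.025]
 [ 0.012  0.026  1.   ]
 [ 0.571 -0.821  0.014]]
F_P [-0.9  0.2 -0.1] w 0.004 j [-0.31 -0.71  2.27  0.38  1.1  -0.68]
```

View pics/w11.png

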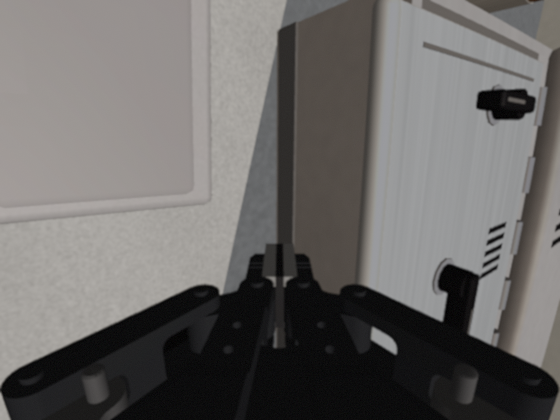

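>>> jog_arm([
  [[0.4,0,0],[0,0,0],1],
  [[0.15,0,0],[0,0,0],1],
  [[0,0,0],[0,0,0],1],
])

```text
time_s: 11.85
eef_pos: [0.4997, -0.0072, 0.1027]
eef_rot: [-0.635, -0.3, -0.113, 0.703]
force: [-21.5, -6.5, 2.2]
gripper_width: 0.002
```

```bash
cat > way.py <<'E'
from st import *
import sys
# args: theta0 phi0 ; theta list ; phi list
def tgt(th,phi,s=7,h=14):
    th,ph=np.radians(th),np.radians(phi)
    B=np.array([-171*np.cos(th)+3.5*np.sin(th),105.5+171*np.sin(th)+3.5*np.cos(th)])
    x=np.array([np.sin(ph),np.cos(ph)]);y=np.array([np.cos(ph),-np.sin(ph)])
    return B-h*x-s*y
def table(cur,phi,wps):
    for th,ph,s,h in wps:
        t=tgt(th,ph,s,h); d=t-cur; r=np.radians(phi)
        dx=d@[np.sin(r),np.cos(r)]; dy=d@[np.cos(r),-np.sin(r)]
        print(th,ph,t.round(),'row',(dx/40).round(2),(dy/40).round(2),'wz',round(ph-phi,1)); cur=t;phi=ph
E
python3 st.py
python3 - <<'E'
from way import *
print(tgt(0,55))
table(tgt(0,55),55,[(10,55,7,14),(20,55,7,14),(30,55,7,14),(40,58,7,14),(48,62,7,14),(56,67,7,14),(64,73,7,14),(72,80,7,14),(80,86,7,14),(88,90,7,14),(96,90,7,12),(104,90,7,9),(107,90,7,8)])
E
```

```text
t 11.85 TCP_P [-189.7   12.9  102.7]
[[ 0.825  0.565 -0.026]
 [ 0.014  0.025  1.   ]
 [ 0.565 -0.825  0.013]]
F_P [-22.4  -0.9   2.2] w 0.002 j [-0.28 -0.65  2.21  0.36  1.09 -0.65]
[-186.48316367  106.7039942 ]
10 55 [-183.  136.] row 0.49 -0.56 wz 0
20 55 [-175.  165.] row 0.58 -0.47 wz 0
30 55 [-162.  192.] row 0.65 -0.36 wz 0
40 58 [-144.  217.] row 0.72 -0.26 wz 3
48 62 [-127.  235.] row 0.59 -0.16 wz 4
56 67 [-108.  250.] row 0.61 -0.12 wz 5
64 73 [-87. 263.] row 0.61 -0.1 wz 6
72 80 [-65. 274.] row 0.62 -0.08 wz 7
80 86 [-41. 281.] row 0.62 -0.07 wz 6
88 90 [-16. 284.] row 0.61 -0.03 wz 4
96 90 [  9. 282.] row 0.65 0.03 wz 0
104 90 [ 36. 278.] row 0.66 0.12 wz 0
107 90 [ 45. 275.] row 0.24 0.06 wz 0
```

>>> jog_arm([
  [[0.2,-0.33,0],[0,0,0],1],
  [[0.22,-0.28,0],[0,0,0],1],
  [[0,0,0],[0,0,0],1],
])

```text
time_s: 12.22
eef_pos: [0.5019, -0.0067, 0.1356]
eef_rot: [-0.634, -0.303, -0.116, 0.702]
force: [-7.0, -0.9, 1.5]
gripper_width: 0.005
```

Run:
```python
from st import *
show(); 
cv2.imwrite('pics/w12.png',ctrl.snapshot('wrist'))
a=ctrl.snapshot('scene')[100:300,170:420]; cv2.imwrite("pics/s12.png",cv2.resize(a,None,fx=3,fy=3,interpolation=cv2.INTER_CUBIC))
```

```text
t 12.22 TCP_P [-187.4   12.8  135.6]
[[ 0.82   0.573 -0.025]
 [ 0.014  0.025  1.   ]
 [ 0.573 -0.82   0.013]]
F_P [-7.   0.9  1.5] w 0.005 j [-0.28 -0.67  2.17  0.35  1.14 -0.63]
```

View pics/w12.png

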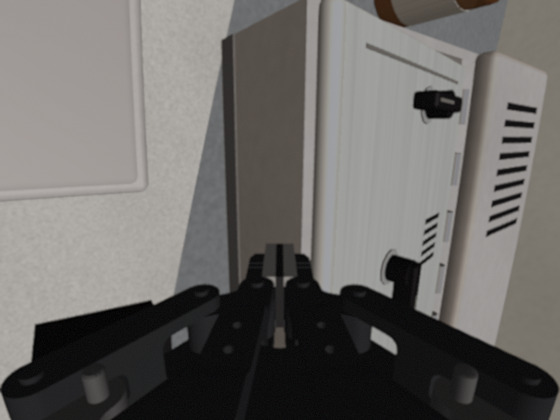

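View pics/s12.png

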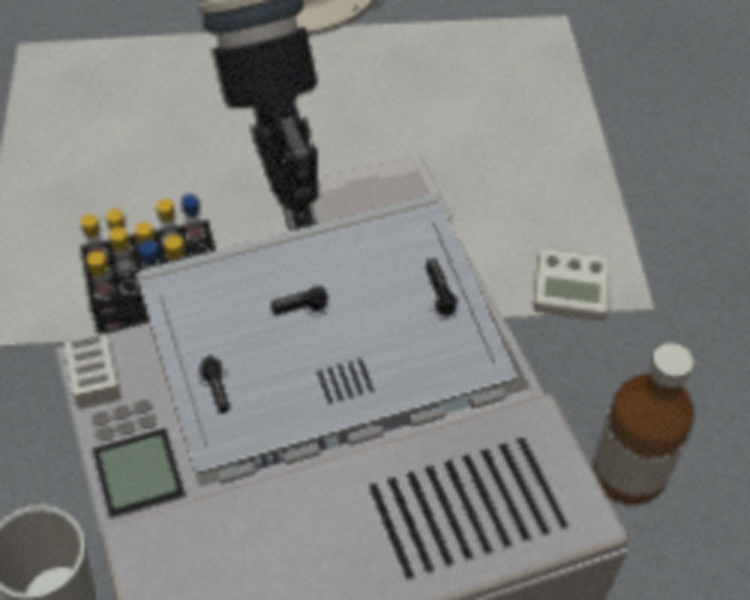

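>>> jog_arm([
  [[0.35,-0.25,0],[0,0,0],1],
  [[0.33,-0.22,0],[0,0,0],1],
  [[0.35,-0.18,0],[0,0,0],1],
  [[0.35,-0.16,0],[0,0,0],1],
])

```text
time_s: 12.82
eef_pos: [0.5271, -0.0004, 0.1932]
eef_rot: [-0.634, -0.302, -0.115, 0.702]
force: [-12.8, -3.2, 1.3]
gripper_width: -0.001
```

Run:
```python
from st import *
show(); 
cv2.imwrite('pics/w13.png',ctrl.snapshot('wrist'))
a=ctrl.snapshot('scene')[100:300,170:420]; cv2.imwrite("pics/s13.png",cv2.resize(a,None,fx=3,fy=3,interpolation=cv2.INTER_CUBIC))
```

```text
t 12.82 TCP_P [-161.4   12.5  193.2]
[[ 0.821  0.571 -0.025]
 [ 0.013  0.024  1.   ]
 [ 0.571 -0.821  0.012]]
F_P [-13.3   0.1   1.3] w -0.001 j [-0.24 -0.6   2.02  0.32  1.2  -0.56]
```

View pics/s13.png

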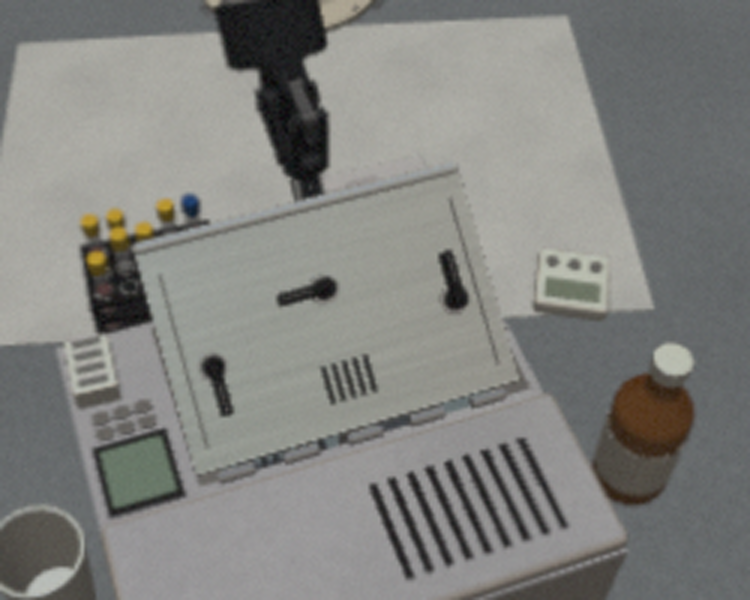

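>>> jog_arm([
  [[0.72,-0.26,0],[0,0,3],1],
  [[0.59,-0.16,0],[0,0,4],1],
  [[0.61,-0.12,0],[0,0,5],1],
  [[0,0,0],[0,0,0],1],
])

```text
time_s: 13.42
eef_pos: [0.5818, 0.015, 0.252]
eef_rot: [-0.661, -0.236, -0.043, 0.71]
force: [-0.5, 0.2, -0.1]
gripper_width: -0.001
```

Run:
```python
from st import *
show(); 
a=ctrl.snapshot('scene')[100:300,170:420]; cv2.imwrite("pics/s14.png",cv2.resize(a,None,fx=3,fy=3,interpolation=cv2.INTER_CUBIC))
```

```text
t 13.43 TCP_P [-104.6   13.4  252. ]
[[ 0.92   0.392 -0.026]
 [ 0.019  0.022  1.   ]
 [ 0.392 -0.92   0.013]]
F_P [-0.4  0.3 -0.1] w -0.001 j [-0.12 -0.28  1.63  0.17  1.42 -0.4 ]
```

View pics/s14.png

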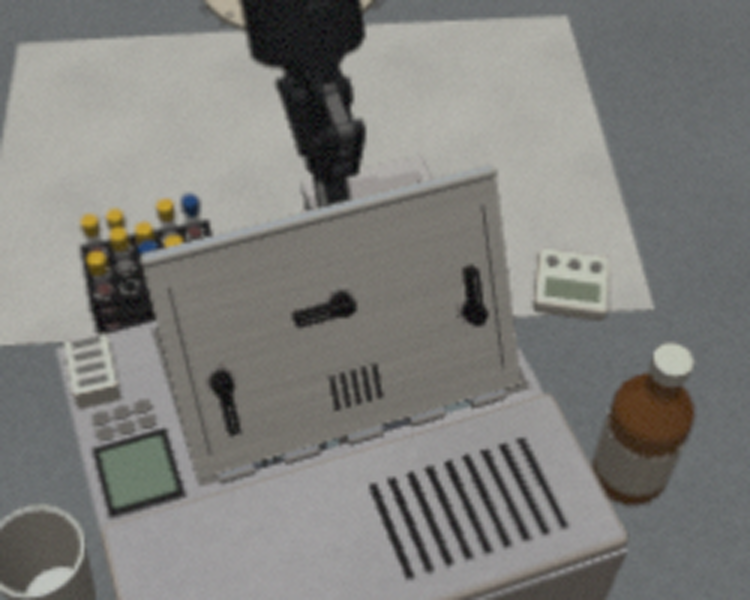

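>>> jog_arm([
  [[0.61,-0.1,0],[0,0,6],1],
  [[0.62,-0.08,0],[0,0,7],1],
  [[0.62,-0.07,0],[0,0,6],1],
  [[0.61,-0.03,0],[0,0,4],1],
])

```text
time_s: 13.98
eef_pos: [0.6674, 0.0387, 0.2836]
eef_rot: [-0.695, -0.097, 0.101, 0.705]
force: [-3.4, -4.8, -0.0]
gripper_width: 0.002
```

Run:
```python
from st import *
show(); 
a=ctrl.snapshot('scene')[100:300,170:420]; cv2.imwrite("pics/s15.png",cv2.resize(a,None,fx=3,fy=3,interpolation=cv2.INTER_CUBIC))
```

```text
t 13.97 TCP_P [-15.8  14.6 283.6]
[[ 1.    -0.004 -0.024]
 [ 0.024  0.014  1.   ]
 [-0.003 -1.     0.014]]
F_P [-4.5 -3.8 -0. ] w 0.002 j [ 0.    0.3   0.95  0.01  1.9  -0.28]
```

View pics/s15.png

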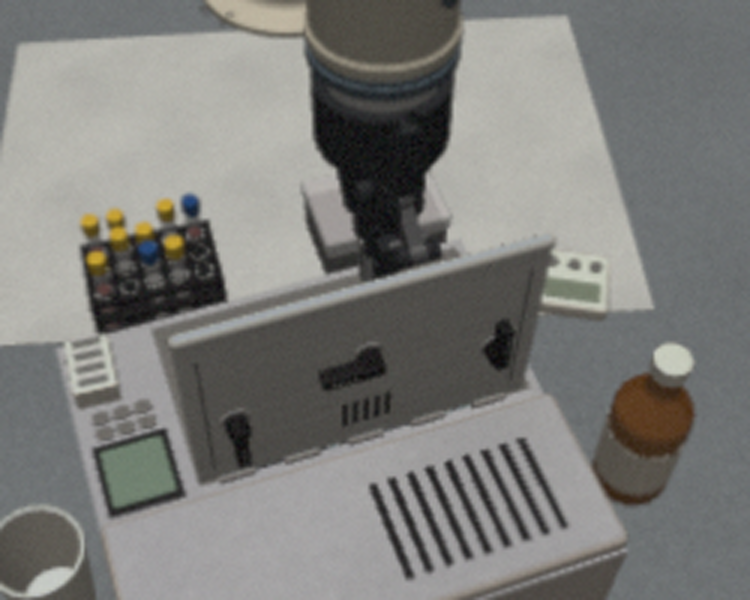

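>>> jog_arm([
  [[0.5,0.03,0],[0,0,0],1],
  [[0.5,0.08,0],[0,0,0],1],
  [[0.2,0.05,0],[0,0,0],1],
  [[0,0,0],[0,0,0],1],
])

```text
time_s: 14.52
eef_pos: [0.7054, 0.0499, 0.2784]
eef_rot: [-0.695, -0.091, 0.106, 0.705]
force: [-40.1, -8.9, 6.3]
gripper_width: 0.005
```

```bash
python3 st.py
```

```text
t 14.53 TCP_P [ 23.8  15.7 278.4]
[[ 1.    -0.02  -0.022]
 [ 0.022  0.016  1.   ]
 [-0.02  -1.     0.016]]
F_P [-41.1   1.6   6.3] w 0.005 j [ 0.02  0.43  0.8   0.01  1.94 -0.26]
```

>>> jog_arm([
  [[-0.6,0,0],[0,0,0],1],
  [[-1,0,0],[0,0,0],1],
  [[-1,0,0],[0,0,0],1],
  [[-1,0,0],[0,0,0],1],
  [[0,0,0],[0,0,0],1],
])

```text
time_s: 15.15
eef_pos: [0.5728, 0.0119, 0.278]
eef_rot: [-0.695, -0.099, 0.099, 0.705]
force: [1.3, -0.1, -0.2]
gripper_width: -0.001
```

Run:
```python
from st import *
show(); 
a=ctrl.snapshot('scene')[100:300,170:420]; cv2.imwrite("pics/s16.png",cv2.resize(a,None,fx=3,fy=3,interpolation=cv2.INTER_CUBIC)) 
I=ctrl.camera_info('wrist'); np.save('w16.npy',np.array([I],dtype=object)); cv2.imwrite('pics/w16.png',ctrl.snapshot('wrist'))
a=ctrl.snapshot('top')[60:330,140:400]; cv2.imwrite("pics/t16.png",cv2.resize(a,None,fx=2.2,fy=2.2,interpolation=cv2.INTER_CUBIC))
```

```text
t 15.15 TCP_P [-114.1   12.8  278. ]
[[ 1.     0.002 -0.024]
 [ 0.024  0.014  1.   ]
 [ 0.003 -1.     0.014]]
F_P [ 1.2 -0.4 -0.2] w -0.001 j [-0.05  0.02  1.26  0.01  1.86 -0.32]
```

View pics/s16.png

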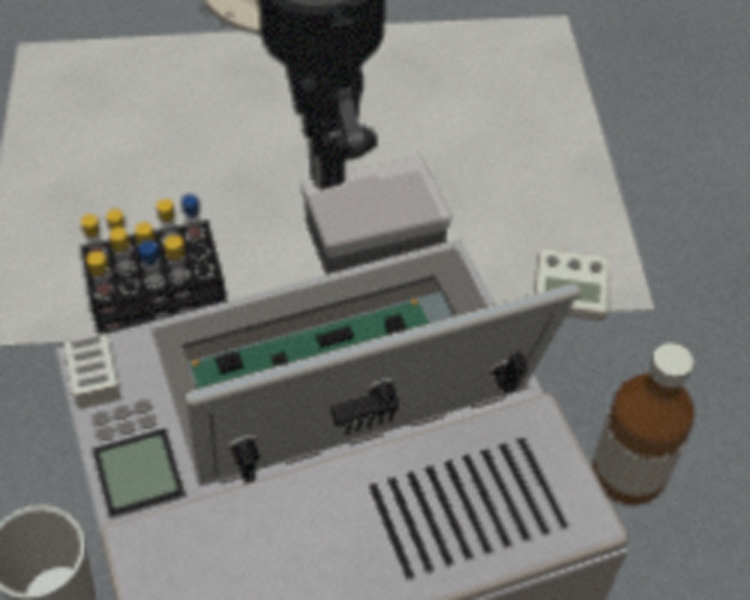

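View pics/w16.png

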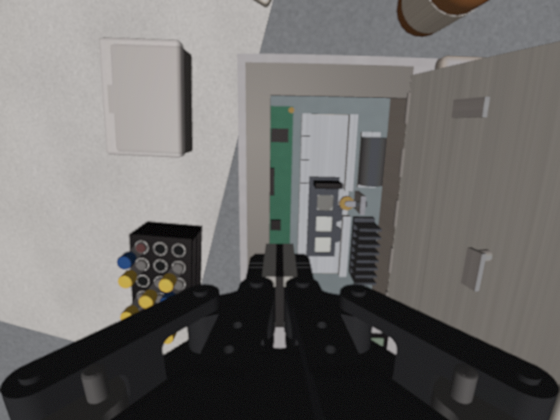

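View pics/t16.png

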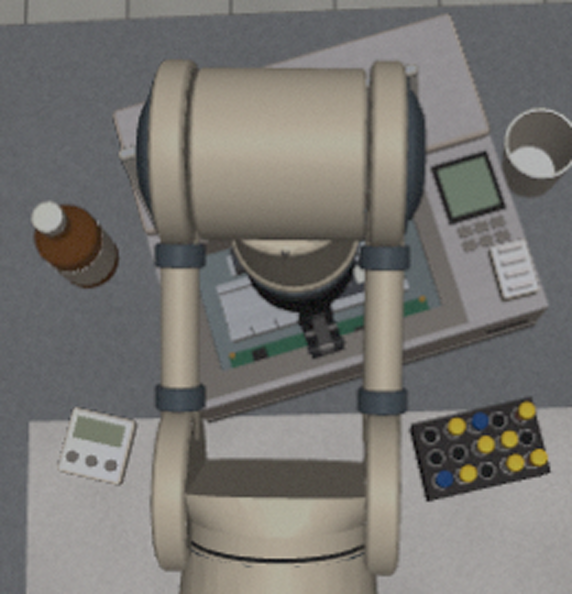

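Run:
```python
from st import *
I=ctrl.camera_info('scene')
for th in (1.6,1.65,1.7,1.75,1.8):
    c,s=np.cos(th),np.sin(th); B=[-171*c+3.5*s,0,105.5+171*s+3.5*c]
    print(th,((proj(I,P2W(q,[[B[0],121,B[2]],[B[0],-121,B[2]]]))-[170,100])*3).round(0).tolist())
I=np.load('w16.npy',allow_pickle=True)[0]
print(proj(I,P2W(q,[[-62,22,91],[-76,25,91],[-48,25,91],[-48,19,91],[-121,106,105],[5,106,105]])).round(1))
a=cv2.imread('pics/w16.png')[80:300,230:420]; cv2.imwrite('pics/w16c.png',cv2.resize(a,None,fx=2.7,fy=2.7,interpolation=cv2.INTER_CUBIC))
```

```text
1.6 [[549.0, 249.0], [175.0, 349.0]]
1.65 [[554.0, 259.0], [179.0, 361.0]]
1.7 [[560.0, 270.0], [182.0, 373.0]]
1.75 [[565.0, 282.0], [186.0, 386.0]]
1.8 [[571.0, 294.0], [190.0, 399.0]]
[[328.3 186. ]
 [314.4 182.6]
 [342.5 183.3]
 [342.  189.2]
 [270.1  94.2]
 [410.3  98.7]]
```

View pics/w16c.png

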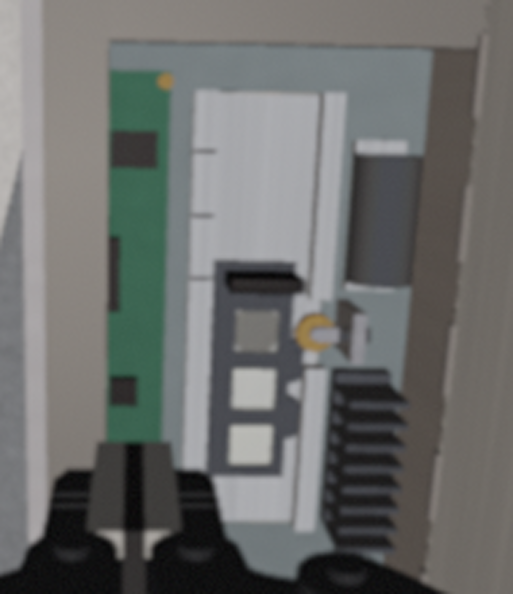

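>>> jog_arm([
  [[0.65,0.4,-0.2],[0,0,0],1],
  [[0.65,0.4,-0.17],[0,0,0],1],
  [[0,1,0],[0,0,0],1],
  [[0,1,0],[0,0,0],1],
  [[0,0,0],[0,0,0],1],
])

```text
time_s: 15.92
eef_pos: [0.6274, 0.0147, 0.1587]
eef_rot: [-0.695, -0.095, 0.104, 0.705]
force: [-1.2, -0.1, 0.5]
gripper_width: -0.002
```

Run:
```python
from st import *
show(); 
I=ctrl.camera_info('wrist'); cv2.imwrite('pics/w17.png',ctrl.snapshot('wrist'))
print(proj(I,P2W(q,[[-76,19,91],[-48,19,91],[-76,19,71],[-48,19,71]])).round(1))
```

```text
t 15.93 TCP_P [-60.5   1.6 158.7]
[[ 1.    -0.011 -0.025]
 [ 0.025  0.017  1.   ]
 [-0.01  -1.     0.017]]
F_P [-1.1  0.2  0.5] w -0.002 j [-0.04  0.18  1.31  0.01  1.67 -0.32]
[[253.7 205.9]
 [299.1 207.1]
 [256.3 198.9]
 [297.5 199.9]]
```

View pics/w17.png

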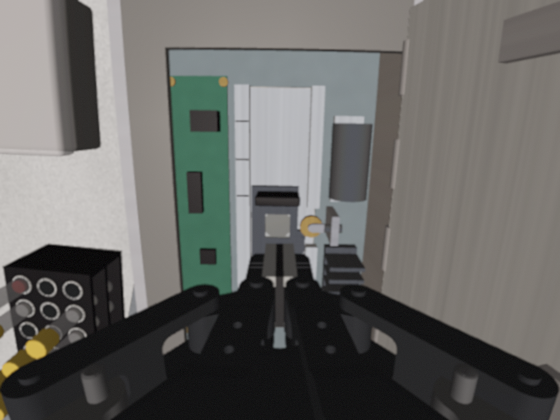

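>>> jog_arm([
  [[0,0.7,-0.1],[0,0,0],1],
  [[0,0.6,0],[0,0,0],1],
  [[0,0,0],[0,0,0],1],
])

```text
time_s: 16.35
eef_pos: [0.6296, 0.0112, 0.112]
eef_rot: [-0.695, -0.097, 0.101, 0.705]
force: [0.0, -0.7, 0.6]
gripper_width: -0.002
```

Run:
```python
from st import *
show(); 
I=ctrl.camera_info('wrist'); cv2.imwrite('pics/w18.png',ctrl.snapshot('wrist'))
```

```text
t 16.35 TCP_P [-59.3  -2.4 112. ]
[[ 1.    -0.004 -0.025]
 [ 0.025  0.014  1.   ]
 [-0.003 -1.     0.014]]
F_P [-0.1 -0.7  0.6] w -0.002 j [-0.04  0.19  1.37  0.01  1.58 -0.32]
```

View pics/w18.png

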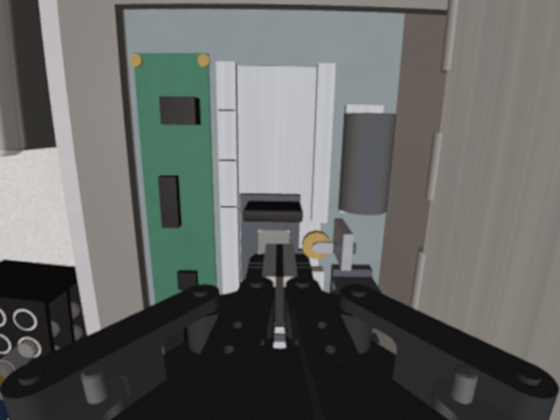

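>>> jog_arm([
  [[-0.05,0.18,0],[0,0,0],1],
  [[0,0,0.15],[0,0,0],1],
  [[0,0,0.08],[0,0,0],1],
  [[0,0,0.05],[0,0,0],1],
])

```text
time_s: 16.9
eef_pos: [0.6247, 0.0209, 0.1052]
eef_rot: [-0.696, -0.098, 0.101, 0.704]
force: [1.6, -5.5, 0.4]
gripper_width: 0.002
```

```bash
python3 st.py
```

```text
t 16.9 TCP_P [-61.6   8.3 105.2]
[[ 1.    -0.002 -0.024]
 [ 0.025  0.012  1.   ]
 [-0.002 -1.     0.012]]
F_P [ 0.2 -5.7  0.4] w 0.002 j [-0.03  0.18  1.4   0.01  1.57 -0.31]
```

>>> jog_arm([
  [[0,0,0.05],[0,0,0],1],
  [[0,0,0.05],[0,0,0],1],
  [[0,0,0.05],[0,0,0],1],
])

```text
time_s: 17.27
eef_pos: [0.6243, 0.0221, 0.1053]
eef_rot: [-0.699, -0.097, 0.099, 0.702]
force: [6.7, -17.3, -1.7]
gripper_width: -0.002
```

>>> jog_arm([
  [[0,0,0.05],[0,0,0],1],
  [[0,0,0.04],[0,0,0],1],
])

```text
time_s: 17.52
eef_pos: [0.6229, 0.0272, 0.1052]
eef_rot: [-0.698, -0.097, 0.099, 0.703]
force: [4.0, -8.7, -0.9]
gripper_width: 0.002
```

Run:
```python
from st import *
show(); 
I=ctrl.camera_info('wrist'); cv2.imwrite('pics/w19.png',ctrl.snapshot('wrist'))
```

```text
t 17.52 TCP_P [-61.7  14.8 105.2]
[[ 1.    -0.002 -0.022]
 [ 0.022  0.008  1.   ]
 [-0.001 -1.     0.008]]
F_P [ 1.7 -9.5 -0.9] w 0.002 j [-0.01  0.18  1.4   0.01  1.56 -0.29]
```

View pics/w19.png

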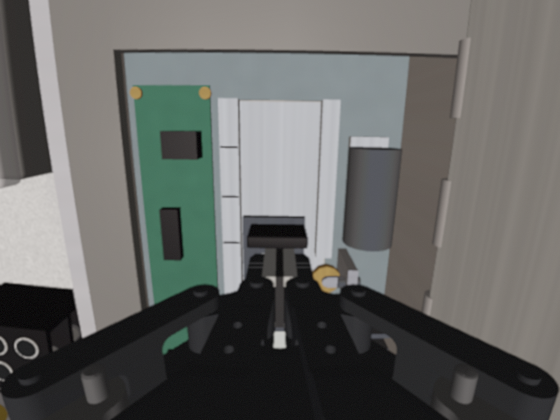

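>>> jog_arm([
  [[0,0,0.03],[0,0,0],1],
  [[0,0,0.03],[0,0,0],1],
  [[0,0,0],[0,0,0],1],
])

```text
time_s: 17.95
eef_pos: [0.6217, 0.0315, 0.1053]
eef_rot: [-0.696, -0.098, 0.1, 0.704]
force: [2.4, -5.1, -0.7]
gripper_width: -0.001
```

```bash
python3 st.py
```

```text
t 17.95 TCP_P [-61.8  19.2 105.3]
[[ 1.    -0.002 -0.023]
 [ 0.023  0.011  1.   ]
 [-0.002 -1.     0.011]]
F_P [ 1.  -5.5 -0.7] w -0.001 j [-0.01  0.18  1.41  0.01  1.56 -0.29]
```

>>> jog_arm([
  [[0,0,0.04],[0,0,0],1],
  [[0,0,0],[0,0,0],1],
])

```text
time_s: 18.2
eef_pos: [0.6212, 0.0335, 0.1052]
eef_rot: [-0.696, -0.098, 0.1, 0.704]
force: [3.3, -4.6, -0.1]
gripper_width: -0.001
```

Run:
```python
from st import *
show(); 
I=ctrl.camera_info('wrist'); cv2.imwrite('pics/w20.png',ctrl.snapshot('wrist'))
for v in(0,11,24): print(v,proj(I,P2W(q,[[-76,25+v,91],[-48,25+v,91],[-76,19+v,91],[-48,19+v,91]])).round().tolist())
```

```text
t 18.2 TCP_P [-61.8  21.3 105.2]
[[ 1.    -0.002 -0.024]
 [ 0.024  0.012  1.   ]
 [-0.002 -1.     0.012]]
F_P [ 2.  -5.3 -0.1] w -0.001 j [-0.01  0.18  1.41  0.01  1.56 -0.29]
0 [[246.0, 263.0], [306.0, 264.0], [246.0, 275.0], [306.0, 276.0]]
11 [[246.0, 240.0], [308.0, 242.0], [246.0, 253.0], [307.0, 254.0]]
24 [[246.0, 213.0], [309.0, 214.0], [246.0, 226.0], [308.0, 227.0]]
```

View pics/w20.png

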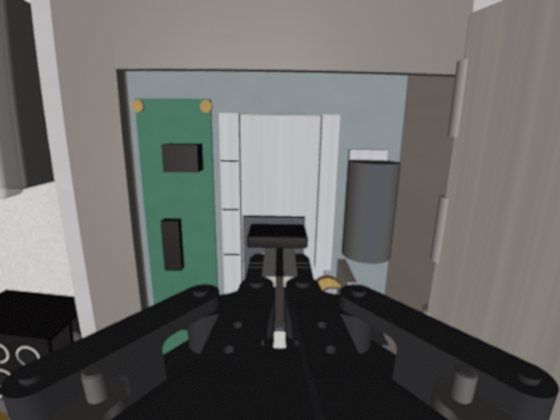

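>>> jog_arm([
  [[0,0,0.03],[0,0,0],1],
  [[0,0,0],[0,0,0],1],
])

```text
time_s: 18.5
eef_pos: [0.6207, 0.0352, 0.1052]
eef_rot: [-0.696, -0.098, 0.1, 0.705]
force: [3.0, -3.0, -0.1]
gripper_width: 0.002
```

>>> jog_arm([
  [[0,0,0.03],[0,0,0],1],
  [[0,0,0],[0,0,0],1],
])

```text
time_s: 18.75
eef_pos: [0.62, 0.037, 0.1051]
eef_rot: [-0.695, -0.098, 0.101, 0.705]
force: [2.7, -3.3, 1.0]
gripper_width: 0.003
```

Run:
```python
from st import *
show(); 
I=ctrl.camera_info('wrist'); cv2.imwrite('pics/w21.png',ctrl.snapshot('wrist'))
for v in(13,24): print(v,proj(I,P2W(q,[[-76,25+v,91],[-48,25+v,91],[-76,19+v,91],[-48,19+v,91]])).round().tolist())
```

```text
t 18.75 TCP_P [-62.   25.  105.1]
[[ 1.    -0.003 -0.025]
 [ 0.025  0.014  1.   ]
 [-0.002 -1.     0.014]]
F_P [ 1.8 -3.9  1. ] w 0.003 j [-0.    0.17  1.41  0.01  1.57 -0.28]
13 [[246.0, 244.0], [308.0, 245.0], [246.0, 256.0], [307.0, 258.0]]
24 [[246.0, 221.0], [309.0, 222.0], [246.0, 234.0], [308.0, 235.0]]
```

View pics/w21.png

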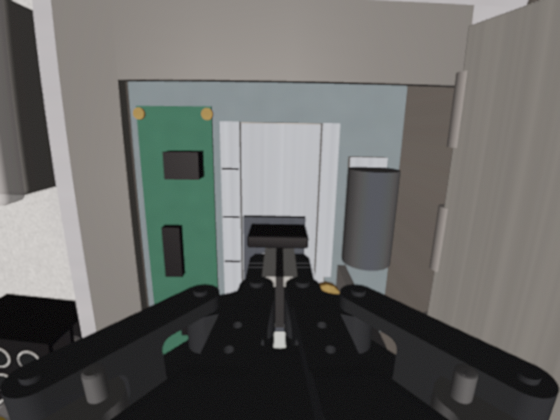

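>>> jog_arm([
  [[0,0,0.03],[0,0,0],1],
  [[0,0,0],[0,0,0],1],
])

```text
time_s: 19.05
eef_pos: [0.6193, 0.0383, 0.1048]
eef_rot: [-0.695, -0.097, 0.101, 0.705]
force: [1.1, -2.6, 1.4]
gripper_width: 0.004
```

>>> jog_arm([
  [[0,0,0.03],[0,0,0],1],
  [[0,0,0],[0,0,0],1],
])

```text
time_s: 19.3
eef_pos: [0.6188, 0.0395, 0.1046]
eef_rot: [-0.695, -0.097, 0.102, 0.705]
force: [0.4, -1.1, 0.7]
gripper_width: -0.003
```

Run:
```python
from st import *
show(); 
I=ctrl.camera_info('wrist'); im=ctrl.snapshot('wrist'); cv2.imwrite('pics/w22.png',im)
cv2.imwrite('pics/w22c.png',cv2.resize(im[80:320,200:420],None,fx=2.5,fy=2.5,interpolation=cv2.INTER_CUBIC))
```

```text
t 19.3 TCP_P [-62.6  27.7 104.6]
[[ 1.    -0.004 -0.025]
 [ 0.025  0.015  1.   ]
 [-0.004 -1.     0.015]]
F_P [ 0.1 -1.2  0.7] w -0.003 j [ 0.    0.17  1.41  0.01  1.57 -0.28]
```

View pics/w22c.png

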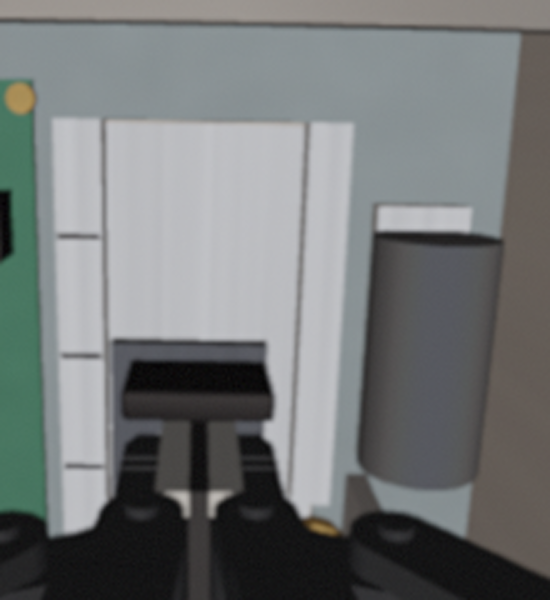

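>>> jog_arm([
  [[0,0,0.03],[0,0,0],1],
  [[0,0,0],[0,0,0],1],
])

```text
time_s: 19.6
eef_pos: [0.6185, 0.0406, 0.1045]
eef_rot: [-0.695, -0.097, 0.102, 0.705]
force: [-0.1, -0.8, 0.8]
gripper_width: -0.001
```

>>> jog_arm([
  [[0,0,0.02],[0,0,0],1],
  [[0,0,0],[0,0,0],1],
])

```text
time_s: 19.85
eef_pos: [0.6183, 0.0412, 0.1045]
eef_rot: [-0.695, -0.097, 0.101, 0.705]
force: [-0.6, -1.6, -0.3]
gripper_width: -0.0
```

Run:
```python
from st import *
show(); 
I=ctrl.camera_info('wrist'); im=ctrl.snapshot('wrist'); cv2.imwrite('pics/w23.png',im)
cv2.imwrite('pics/w23c.png',cv2.resize(im[80:320,200:420],None,fx=2.5,fy=2.5,interpolation=cv2.INTER_CUBIC))
```

```text
t 19.85 TCP_P [-62.6  29.5 104.5]
[[ 1.    -0.004 -0.025]
 [ 0.025  0.015  1.   ]
 [-0.004 -1.     0.015]]
F_P [-1.  -1.4 -0.3] w -0.0 j [ 0.01  0.17  1.41  0.01  1.57 -0.28]
```

View pics/w23c.png

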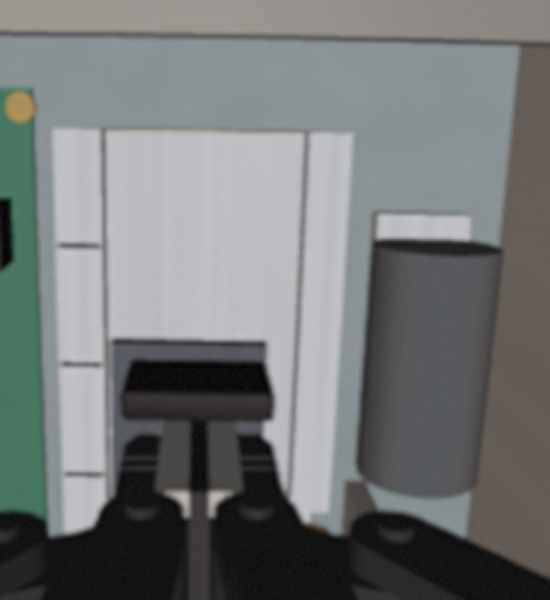

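>>> jog_arm([
  [[0,0,0.03],[0,0,0],1],
  [[0,0,0],[0,0,0],1],
])

```text
time_s: 20.15
eef_pos: [0.6182, 0.0425, 0.1048]
eef_rot: [-0.695, -0.097, 0.101, 0.705]
force: [-0.3, -0.1, 0.2]
gripper_width: 0.001
```

>>> jog_arm([
  [[0,0,0.02],[0,0,0],1],
  [[0,0,0],[0,0,0],1],
])

```text
time_s: 20.4
eef_pos: [0.6181, 0.0431, 0.1049]
eef_rot: [-0.695, -0.098, 0.101, 0.705]
force: [-0.4, -0.9, -0.1]
gripper_width: 0.003
```

```bash
python3 st.py
```

```text
t 20.4 TCP_P [-62.4  31.4 104.9]
[[ 1.    -0.003 -0.025]
 [ 0.025  0.014  1.   ]
 [-0.003 -1.     0.014]]
F_P [-0.6 -0.7 -0.1] w 0.003 j [ 0.01  0.17  1.41  0.01  1.57 -0.27]
```

>>> jog_arm([
  [[0,0,-0.4],[0,0,0],1],
  [[0,0,-0.5],[0,0,0],1],
  [[0,-1,0],[0,0,0],1],
  [[0,-1,0],[0,0,0],1],
  [[0,0,0],[0,0,0],1],
])

```text
time_s: 21.02
eef_pos: [0.6306, 0.0057, 0.1895]
eef_rot: [-0.696, -0.1, 0.098, 0.704]
force: [1.5, 0.1, -0.1]
gripper_width: 0.001
```

>>> jog_arm([
  [[-0.65,-1,0.15],[0,0,0],1],
  [[-0.65,-1,0],[0,0,0],1],
  [[0,-0.25,0],[0,0,0],1],
  [[0,0,0],[0,0,0],1],
  [[0,0,0],[0,0,0],1],
])

```text
time_s: 21.65
eef_pos: [0.5777, -0.0027, 0.2718]
eef_rot: [-0.695, -0.096, 0.102, 0.705]
force: [-0.5, -0.4, 0.4]
gripper_width: 0.0
```

Run:
```python
from st import *
show(); 
I=ctrl.camera_info('wrist'); im=ctrl.snapshot('wrist'); cv2.imwrite('pics/w24.png',im)
cv2.imwrite('pics/w24c.png',cv2.resize(im[80:300,230:420],None,fx=2.7,fy=2.7,interpolation=cv2.INTER_CUBIC))
J=np.load('w16.npy',allow_pickle=True)[0]
for v in (0,21,24,27): print(v,((proj(I,P2W(q,[[-62,22+v,91],[-76,25+v,91],[-48,19+v,91]]))-[230,80])*2.7).round().tolist())
print(((proj(J,P2W(q,[[-62,22,91],[-76,25,91],[-48,19,91]]))-[230,80])*2.7).round().tolist())
```

```text
t 21.65 TCP_P [-113.    -2.6  271.8]
[[ 1.    -0.007 -0.024]
 [ 0.024  0.015  1.   ]
 [-0.007 -1.     0.016]]
F_P [-0.6 -0.3  0.4] w 0.0 j [-0.07  0.04  1.25  0.01  1.86 -0.35]
0 [[277.0, 248.0], [238.0, 239.0], [315.0, 258.0]]
21 [[280.0, 189.0], [241.0, 179.0], [319.0, 199.0]]
24 [[281.0, 180.0], [242.0, 170.0], [320.0, 190.0]]
27 [[281.0, 171.0], [242.0, 162.0], [321.0, 181.0]]
[[265.0, 286.0], [228.0, 277.0], [302.0, 295.0]]
```

View pics/w24c.png

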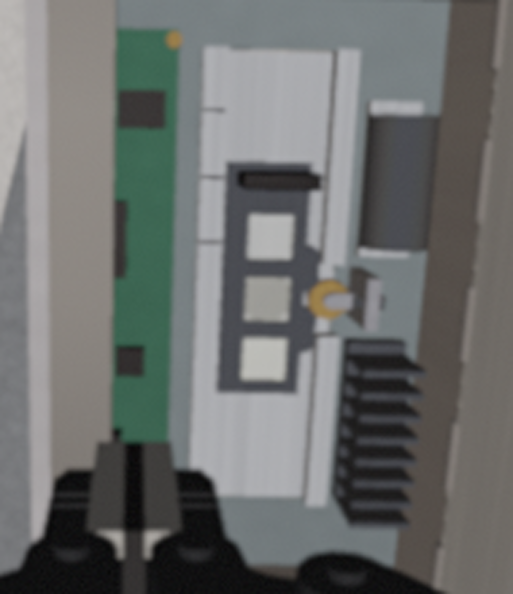

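Run:
```python
from st import *
im=ctrl.snapshot('scene'); cv2.imwrite('pics/s25.png',cv2.resize(im[100:350,100:420],None,fx=2.4,fy=2.4,interpolation=cv2.INTER_CUBIC))
s=show()
```

```text
t 21.75 TCP_P [-113.1   -2.3  272. ]
[[ 1.    -0.007 -0.025]
 [ 0.025  0.015  1.   ]
 [-0.007 -1.     0.016]]
F_P [ 0.1  0.8 -0.4] w -0.001 j [-0.07  0.04  1.25  0.01  1.86 -0.35]
```

View pics/s25.png

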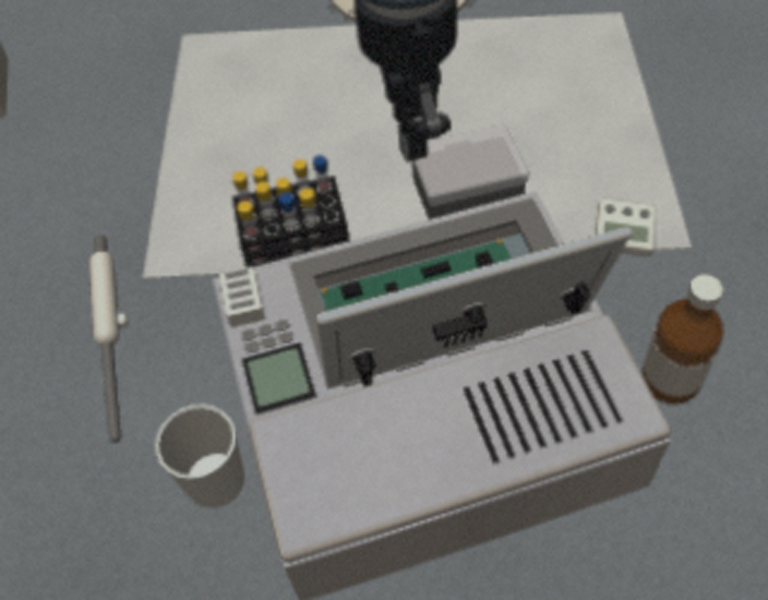

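The scene picture shows the panel standing open with its lip ends at about (630,235) and (320,318). The three levers are still turned to unlocked, the gripper is clear, and the bystanders are where they were.

```bash
python3 -c "
from cell import ctrl
print(ctrl.sign_off())"
```

```text
the job is handed in; nothing more can be done
None
```

All three cam fasteners are unlocked, the panel stands open by itself, and the filter slide is in its next stop. I handed the job in at about 22 s of the 72 s allowed; sign-off gives no verdict.

- **Cams:** I pushed each lever with closed fingers until it met its end stop, and the pictures show all three in the unlocked direction. The push on the front one peaked at about 63 N at the wrist, more than I intended but below the 120 N limit.
- **Panel:** I lifted it by the lip and pushed it back onto its stop with about 41 N. After I let go, the lip's position in the scene picture matched 1.8 rad within a few pixels.
- **Filter slide:** I pushed the tab in small steps. The force peaked at about 17 N, then fell to about zero near the stop. With the finger withdrawn, the wrist picture shows it one mark spacing on (about 24 mm), with the roller apparently in its notch. It did not clearly snap forward by itself after half-way, so I followed it to about 23 mm by my estimate.
- **Final state:** The last pictures show the gripper clear of everything and no visible shift in the bystanders. I judged the bystanders by eye, not by measuring them.

One check went wrong on the way: my first tilt of the tool for the lift ran into a joint limit, so I used a steeper tilt.

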